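Load the probe collets from the drawer

ROBOT

A 6-joint arm with a two-finger parallel gripper is mounted at the origin on the work surface. World frame = base frame: x ahead of the robot, y to its left, z up, the work surface at z = 0. Lengths are in m, angles in degrees, forces in N, time in s.
With the tool pointing down it reaches from about 0.25 to 0.725 m from the base axis. Payload 9.7 kg.
Tool frame: the origin (TCP) lies at the very end of the fingers, on their centre line; the grasp point (between the pads) lies 19 mm behind it; y points along the fingers, x is the direction in which the jaws open and shut, and the axes are right-handed (so a half turn about y gives the same grasp; the last joint's range is limited). The gripper opens to 85 mm and grips with 20 to 120 N. Pads are 22 mm wide; open, the fingers measure 114 mm over their backs; the gripper's body (76 mm by 85 mm) begins 54 mm behind the grasp point. The pads swing forward as they close: fully open they stand 13 mm farther back than shut.
Start: joints at [-69.844, 4.979, 10.078, 95.1, 0, 90], TCP at [0.19, -0.516, 0.231] pointing down, gripper open.
Joint ranges: [-179.16, 179.16], [-48.56, 103.87], [-65.8, 70.77], [-126.05, 130.52], [-82.76, 87.17], [-180, 180]. Speed limits (degrees/s): [127.2, 127.2, 147.25, 180, 180, 180].

INTERFACE

Orientations are given as [roll, pitch, yaw] about the fixed x, y, z axes, in that order (R = Rz(yaw) Ry(pitch) Rx(roll)).
In Python, from workcell import bot gives the robot as it stands.
- The arm moves only by the shell command python3 -m jog 'ROWS' [FORCE]. ROWS is JSON, a list of rows, each a list of 7 numbers: the closure, from 0 (fully open) to 1 (shut), then the shift along the world's x, y, z in units of 25 mm (1.0 is 25 mm), then the turn, a rotation vector about the world's x, y, z in units of 5 degrees (1.0 is 5 degrees). A call has 1 to 5 rows; each row is the pose to reach, as a shift and turn from the pose commanded when the call began; what a row does not reach only later rows make up. A row lasts 1/10 s, in which the tool goes at most 50 mm and 8.59 degrees, less where a joint would pass 70% of its speed; a pose out of reach is approached as far as the arm can. A call with a gripper value outside its range is refused whole. The fingers move at their own pace and stop on an object; FORCE is the grip in N (left out, the last holds). Time passes only in rows, so rows that repeat a pose let the fingers close. It gives the time, the measured TCP pose, the force and the opening at its end, in the units of the state.
- bot.get_obs(): the state, without advancing time (a new reading comes with each control period).
- bot.camera(name): name is "scene" or "top"; returns (picture, depth): 400x640x3 uint8, red, green, blue; 400x640 float32, m along the optical axis (not along the pixel's ray), 0 where there is no reading.
- bot.camera_model(name): a dict with "fx", "fy", "cx", "cy" (pixels), "k1" (the pictures are not rectified: a ray, as slopes to the right and down, at radius r is drawn at 1 + k1 r^2 times it, then the intrinsics apply), "rvec" (rotation vector, rad) and "tvec" (3), from world to camera coordinates, as OpenCV has them. Camera axes: x right, y down, z forward; pixel columns grow to the right and rows downward; lengths in m; the calibration is good to about 2 mm. A picture is of the moment at which its call begins. camera_model takes no time and is no camera call.
- bot.job_done(): hands the job in, once; it reports no verdict.
Trained networks look in the newest picture that a camera, given by its name, has taken for a name from the list of things; names that differ only in an ending like _2 or _b are one class to them, and where a whole thing is asked for, a point or a joint stands for the part that bears it (a point fixed in the world has none). Each returns a list of dicts, best first, with "conf" (0 to 1); they miss things now and then, are a little off and sometimes report something else, mostly with a low value. They report only what shows in the picture. A call takes as long as a camera call. They do not tell look-alikes from the thing itself.
- bot.regions_of(camera, label): "pixels" (400x640 bool, what is visible of it) and "point" ([row, column] in pixels, amid what is visible of it).
The state is a dict: "time": time; "q": joint angles; "qd": joint speeds; "joint_efforts": joint torques, N m; "ee_pos": TCP position; "tcp_rot": TCP orientation; "wrist_force": force on the tool from outside, world axes, zero at the start; "torque": the same for the moment, N m; "opening": finger opening in m.
Only numpy, scipy, OpenCV 4.12 (cv2) and the standard library are available. Lean on these libraries where they do the work, as an engineer would, in place of code of your own. Each camera call takes 0.05 s, during which the arm holds its last target. There are 200 camera calls.

TASK

The blue tin stands in front of the drawer: set it upright, wholly on the round mat, then pull the drawer out to its stop. Put each probe that you find in the drawer (two or three) fully home in the collet whose base has the colour of its head, and turn that collet's hex nut clockwise until it grips the shank firmly, right to its stop. When all are gripped, push the drawer fully shut; the tin stays on the mat, and the other things on the bench are left where they are.

Things in the scene. Friction and masses are not known exactly. Their poses are not given: they have to be found in the camera images.
- tin_mid (a point): Small round blue plastic specimen tin with a white band, 50 mm diameter, 30 mm tall, 120 g, standing in the way in front of the drawer; the point is its centre, 15 mm over its underside.
- mat_top (a point): Round dark rubber mat with a grey edge, 100 mm diameter, 3 mm thick, fixed to the table; the point is the centre of its top.
- drawer_handle (a point): Middle of the drawer's handle: dark round level bar, 10 mm thick, 90 mm long, 48 mm in front of the drawer's front, 58 mm above the table. x points from the handle into the cabinet, y along the bar, z up; the drawer opens along -x. The low bare-metal cabinet is 200 mm deep, 195 wide, 90 tall; its roof begins 62 mm behind the bar when shut, and the drawer's front reaches 82 mm above the table.
- drawer (a joint): Travel of the drawer in m: 0 shut, 0.13 out at its stop; slides with about 1.5 N of friction and stays where it is left. Inside, a black rack (top 40 mm above the table) has three square holes 13 mm wide in a row across the drawer, 50 mm apart, the middle one 113 mm behind the handle bar; which probe stands in which varies.
- probe_blue: Probe with a blue head, perhaps absent: round head 18 mm diameter, 30 mm tall; under it a steel shank 10 mm diameter, 26 mm long, its last 2.5 mm tapering to 6 mm; 50 g. The origin is the centre of the head (15 mm under its top, 41 mm over the foot), z up. It starts upright in the rack in the shut drawer, the head's shoulder on the rack's top.
- nut_blue_top (a point): On the axis of the collet with the blue round base (62 mm diameter, 6 mm thick), at the top of its brass hex nut: 78 mm above the table. Nut 36 mm across flats, 41.6 mm across corners, 18 mm tall; the space round and under it is free down to the base, 32 mm below its top. The frame turns with the nut: x is square to one pair of flats (a black dot marks one), z up.
- nut_blue (a joint): Clockwise turn (seen from above) of the nut over the blue base, in rad: starts at 0 to 0.2 (collet open), the jaws meet the shank at about 1.0, the stop is at 1.5, where the grip is firm. About 0.1 N m of friction; stays where it is left. The three collets stand 90 mm apart in a row on a marbled slab 130 x 280 x 40 mm.
- jaw_blue_a: One of the two V jaws inside the collet with the blue base, closing 2 mm per rad of its nut; not to be handled; origin on the axis at the base's underside when open. The collet's mouth is a square bore 13 mm wide, 32 mm deep in a flat top flush with the nut's top: fully home, a probe's shoulder rests on that top and its 30 mm head stands above.
- probe_yellow: Probe with a yellow head, perhaps absent: round head 18 mm diameter, 30 mm tall; under it a steel shank 10 mm diameter, 26 mm long, its last 2.5 mm tapering to 6 mm; 50 g. The origin is the centre of the head (15 mm under its top, 41 mm over the foot), z up. It starts upright in the rack in the shut drawer, the head's shoulder on the rack's top.
- nut_yellow_top (a point): On the axis of the collet with the yellow round base (62 mm diameter, 6 mm thick), at the top of its brass hex nut: 78 mm above the table. Nut 36 mm across flats, 41.6 mm across corners, 18 mm tall; the space round and under it is free down to the base, 32 mm below its top. The frame turns with the nut: x is square to one pair of flats (a black dot marks one), z up.
- nut_yellow (a joint): Clockwise turn (seen from above) of the nut over the yellow base, in rad: starts at 0 to 0.2 (collet open), the jaws meet the shank at about 1.0, the stop is at 1.5, where the grip is firm. About 0.1 N m of friction; stays where it is left. The three collets stand 90 mm apart in a row on a marbled slab 130 x 280 x 40 mm.
- jaw_yellow_a: One of the two V jaws inside the collet with the yellow base, closing 2 mm per rad of its nut; not to be handled; origin on the axis at the base's underside when open. The collet's mouth is a square bore 13 mm wide, 32 mm deep in a flat top flush with the nut's top: fully home, a probe's shoulder rests on that top and its 30 mm head stands above.
- probe_red: Probe with a red head, perhaps absent: round head 18 mm diameter, 30 mm tall; under it a steel shank 10 mm diameter, 26 mm long, its last 2.5 mm tapering to 6 mm; 50 g. The origin is the centre of the head (15 mm under its top, 41 mm over the foot), z up. It starts upright in the rack in the shut drawer, the head's shoulder on the rack's top.
- nut_red_top (a point): On the axis of the collet with the red round base (62 mm diameter, 6 mm thick), at the top of its brass hex nut: 78 mm above the table. Nut 36 mm across flats, 41.6 mm across corners, 18 mm tall; the space round and under it is free down to the base, 32 mm below its top. The frame turns with the nut: x is square to one pair of flats (a black dot marks one), z up.
- nut_red (a joint): Clockwise turn (seen from above) of the nut over the red base, in rad: starts at 0 to 0.2 (collet open), the jaws meet the shank at about 1.0, the stop is at 1.5, where the grip is firm. About 0.1 N m of friction; stays where it is left. The three collets stand 90 mm apart in a row on a marbled slab 130 x 280 x 40 mm.
- jaw_red_a: One of the two V jaws inside the collet with the red base, closing 2 mm per rad of its nut; not to be handled; origin on the axis at the base's underside when open. The collet's mouth is a square bore 13 mm wide, 32 mm deep in a flat top flush with the nut's top: fully home, a probe's shoulder rests on that top and its 30 mm head stands above.
- bottle: Bystander: tall white plastic bottle with a red cap, 60 mm diameter, 100 mm tall; origin under its centre. To be left where it is.
- jar: Bystander: amber glass jar, 56 mm diameter, 70 mm tall; origin under its centre. To be left where it is.
- screwdriver: Bystander: screwdriver lying behind the slab, about 200 mm long; origin near its middle, x along it. To be left where it is.
- washer: Bystander: steel ring 28 mm across and 6 mm thick lying on the slab; origin under its centre. To be left where it is.
- dish: Bystander: clear round dish with a metal disc on top, 64 mm diameter, 19 mm tall; origin under its centre. To be left where it is.
- reel: Bystander: blue and white reel lying flat, 84 mm diameter, 24 mm tall; origin under its centre. To be left where it is.
- weight: Bystander: brass weight, 28 mm diameter, 30 mm tall, standing on the drawer cabinet's roof; origin under its centre. To be left where it is.
Things that resemble listed ones, but are neither listed nor needed, are in the scene too. What is shaped like the part that bears mat_top but green or turquoise is not meant.

How it is judged:
By the outcome, as a careful person would: the job done as asked, in the order asked, and still so for the second after the job is handed in, with the robot touching nothing.
Of probe_blue, probe_yellow, probe_red only 2 to 3 are there at a start; the rules pass over those that are not, and their reading is None.
At some moment in a run one of tin may be knocked a few centimetres aside while the robot is not near it.
It also fails if it takes over 210 s, if anything falls off the work surface, if the arm or the gripper's body presses on something with over 40 N, if the wrist force passes 120 N, or if a joint passes its speed limit or range.

## Working session

There is one attempt and no reset: what is moved stays moved. The work goes in short steps, Python scripts to look and compute and a shell command to move; the robot and the scene stay as the last step left them, time stands still between calls to the robot, and variables do not carry over. Pictures are saved under pics/ and viewed, about 12 in all and at most 16, crops included, and the job is handed in when it is done.

```bash
ls; mkdir -p pics
cat > h.py <<'E'
import numpy as np, cv2
from workcell import bot
from scipy.spatial.transform import Rotation as R
def cam(n):
    m=bot.camera_model(n); return m
def shot(n,f=None,crop=None,scale=1):
    p,d=bot.camera(n)
    if f:
        q=p if crop is None else p[crop[0]:crop[1],crop[2]:crop[3]]
        q=cv2.resize(q,None,fx=scale,fy=scale,interpolation=cv2.INTER_CUBIC)
        cv2.imwrite('pics/'+f,q[:,:,::-1])
    return p,d
def rays(n,uv):
    m=cam(n); uv=np.atleast_2d(np.float64(uv))
    K=np.array([[m['fx'],0,m['cx']],[0,m['fy'],m['cy']],[0,0,1]])
    x=cv2.undistortPoints(uv[:,None],K,np.array([m['k1'],0,0,0,0.]))[:,0]
    Rm=cv2.Rodrigues(np.float64(m['rvec']))[0]; t=np.float64(m['tvec']).ravel()
    return x,Rm,t
def world(n,uv,depth):
    x,Rm,t=rays(n,uv); c=np.c_[x,np.ones(len(x))]*np.atleast_1d(depth)[:,None]
    return (c-t)@Rm
def onplane(n,uv,z):
    x,Rm,t=rays(n,uv); d=np.c_[x,np.ones(len(x))]@Rm; c=-t@Rm
    return c+d*((z-c[2])/d[:,2])[:,None]
def proj(n,P):
    m=cam(n);K=np.array([[m['fx'],0,m['cx']],[0,m['fy'],m['cy']],[0,0,1]])
    return cv2.projectPoints(np.atleast_2d(np.float64(P)),np.float64(m['rvec']),np.float64(m['tvec']),K,np.array([m['k1'],0,0,0,0.]))[0][:,0]
def cloud(n,d,mask):
    v,u=np.nonzero(mask&(d>0)); return world(n,np.c_[u,v],d[v,u])
E
python3 - <<'E'
from h import *
p,d=shot('top','t0.png'); p2,d2=shot('scene','s0.png')
for n in('top','scene'):
    m=cam(n);print({k:np.round(v,3) for k,v in m.items()}, (-np.float64(m['tvec']).ravel()@cv2.Rodrigues(np.float64(m['rvec']))[0]).round(3))
for n,dd in(('top',d),('scene',d2)):
  for l in['tin_mid','mat_top','drawer_handle','drawer','nut_blue','nut_yellow','nut_red','probe_red']:
    for r in bot.regions_of(n,l)[:3]:
        c=cloud(n,dd,r['pixels']); 
        print(n,l,round(r['conf'],2),np.round(r['point']),len(c),np.median(c,0).round(3) if len(c) else'',c.min(0).round(3)if len(c) else'',c.max(0).round(3)if len(c) else'')
print(bot.get_obs())
E
```

```text
pics
{'fx': np.float64(481.191), 'fy': np.float64(481.191), 'cx': np.float64(317.721), 'cy': np.float64(191.565), 'k1': np.float64(-0.095), 'rvec': array([ 2.105, -2.157,  0.191]), 'tvec': array([0.047, 0.585, 1.254])} [0.358 0.04  1.337]
{'fx': np.float64(395.873), 'fy': np.float64(395.873), 'cx': np.float64(321.889), 'cy': np.float64(200.045), 'k1': np.float64(-0.074), 'rvec': array([ 2.338,  0.879, -0.284]), 'tvec': array([-0.482, -0.227,  1.121])} [ 0.926 -0.349  0.748]
top mat_top 0.8 [270. 256.] 1013 [0.377 0.204 0.005] [ 0.328  0.157 -0.004] [0.427 0.251 0.014]
top mat_top 0.73 [282. 205.] 953 [0.35  0.345 0.004] [ 0.304  0.295 -0.004] [0.397 0.391 0.013]
top mat_top 0.59 [231. 199.] 1006 [0.482 0.368 0.004] [ 0.432  0.317 -0.005] [0.531 0.418 0.013]
top drawer_handle 0.57 [172. 280.] 982 [0.638 0.135 0.066] [ 0.581  0.041 -0.004] [0.678 0.229 0.09 ]
top drawer 0.83 [174. 279.] 1048 [0.638 0.134 0.065] [ 0.581  0.041 -0.004] [0.678 0.243 0.09 ]
top drawer 0.51 [233. 201.] 1081 [0.481 0.367 0.004] [ 0.43   0.315 -0.005] [0.531 0.418 0.013]
top nut_blue 0.6 [198. 361.] 7 [ 0.556
[... 1629 characters left out ...]
] [ 0.54  -0.279  0.059] [ 0.578 -0.239  0.081]
{'time': 0.9, 'q': array([-6.98428687e+01,  4.97915898e+00,  1.00795631e+01,  9.51017339e+01,
        1.32630963e-03,  9.00008363e+01]), 'qd': array([-0.06916681,  0.12937653, -0.10093167,  0.01807551, -0.0195021 ,
        0.0091913 ]), 'joint_efforts': array([ 1.19555287e-03, -5.20096064e+01,  4.64859474e+01,  1.32241090e-03,
        2.70692175e-05, -1.02699400e-05]), 'ee_pos': array([ 0.18952994, -0.51629993,  0.23129375]), 'tcp_rot': array([-8.99986737e+01,  1.32982234e-03, -6.98437050e+01]), 'wrist_force': array([ 0.15715969,  0.27143157, -0.29187943]), 'torque': array([-0.01039994, -0.02710582,  0.00042573]), 'opening': 0.0851486409509619}
```

View pics/t0.png

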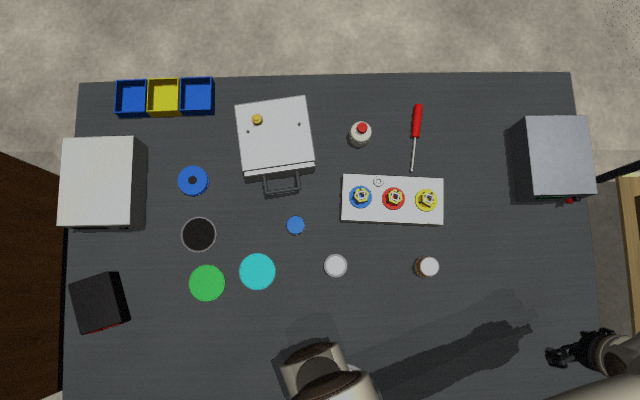

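View pics/s0.png

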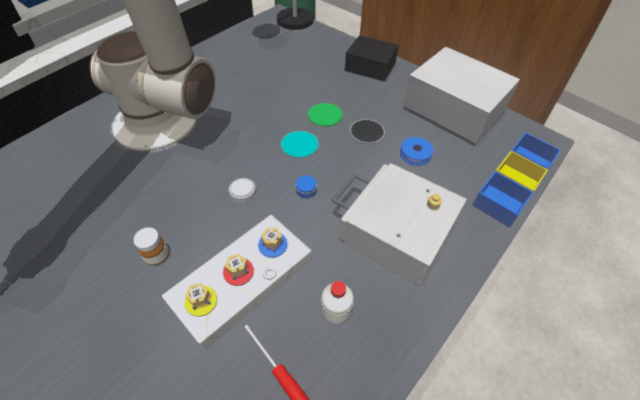

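Top view: tin (295,225), dark mat (199,234), handle (282,188), collets blue/red/yellow at (360,196)/(395,197)/(426,199). Next I measure these and zoom in on the nuts.

```bash
cat >> h.py <<'E'
def hsvm(p,lo,hi):
    return cv2.inRange(cv2.cvtColor(p,cv2.COLOR_RGB2HSV),np.array(lo),np.array(hi))
def blobs(mask,amin=30):
    n,l,s,c=cv2.connectedComponentsWithStats(mask); return [(s[i,4],c[i],l==i) for i in range(1,n) if s[i,4]>=amin]
def box(xy):
    (c,wh,a)=cv2.minAreaRect(np.float32(xy)*1000); return np.round(c,1),np.round(wh,1),round(a,1)
E
python3 - <<'E'
from h import *
p,d=shot('top','t1.png',(165,235,255,455),4); p2,d2=shot('scene','s1.png',(215,325,170,310),5.5)
for n,q,dd in(('top',p,d),('scene',p2,d2)):
  for a,c,m in blobs(hsvm(q,(100,120,60),(125,255,255))):
    w=cloud(n,dd,m); print(n,'blue',a,c.round(1),onplane(n,c,.03).round(4),np.median(w,0).round(3) if len(w) else '')
  for nm,lo,hi in(('red',(0,150,60),(6,255,255)),('yel',(25,150,100),(33,255,255))):
   for a,c,m in blobs(hsvm(q,lo,hi)): print(n,nm,a,c.round(1),onplane(n,c,.046).round(4))
# mat by network
for r in bot.regions_of('top','mat_top'):
  v,u=np.nonzero(r['pixels']); e=cv2.fitEllipse(cv2.findContours(r['pixels'].astype('u1'),0,1)[0][0]); print('mat',onplane('top',e[0],.003).round(4))
v,u=np.mgrid[0:400,0:640]; W=world('top',np.c_[u.ravel(),v.ravel()],d.ravel())
ok=d.ravel()>0; x,y,z=W.T
def sel(*b): return ok&(x>b[0])&(x<b[1])&(y>b[2])&(y<b[3])&(z>b[4])&(z<b[5])
s=sel(.62,.88,.0,.28,.086,.094); print('roof',s.sum(),box(W[s][:,:2]),np.median(z[s]))
s=sel(.45,.68,-.34,-.03,.035,.045); print('slab',s.sum(),box(W[s][:,:2]),np.median(z[s]))
s=sel(.55,.64,.03,.2,.035,.07); print('handle',s.sum(),box(W[s][:,:2]),np.median(z[s]))
for yy in(-.09,-.18,-.27):
  s=sel(.52,.62,yy-.025,yy+.025,.070,.086); print('nut',s.sum(),box(W[s][:,:2]),W[s].mean(0).round(4))
E
```

```text
top blue 845 [196.5  95.2] [[0.881  0.3755 0.03  ]] [0.888 0.381 0.006]
top blue 773 [131.8  97.5] [[0.8809 0.5666 0.03  ]] [0.888 0.574 0.006]
top blue 717 [192.8 180.5] [[0.6297 0.3795 0.03  ]] [0.63  0.38  0.025]
top blue 192 [359.2 198.2] [[ 0.5688 -0.0813  0.03  ]] [ 0.562 -0.076  0.048]
top blue 263 [295.  224.4] [[0.5006 0.0965 0.03  ]] [0.501 0.096 0.031]
top red 278 [416.6 120. ] [[ 0.7851 -0.2508  0.046 ]]
top red 75 [361.7 127.4] [[ 0.7665 -0.095   0.046 ]]
top red 180 [391.4 200. ] [[ 0.559  -0.1676  0.046 ]]
top yel 727 [164.2  96.8] [[0.873 0.465 0.046]]
top yel 133 [423.2 201.6] [[ 0.5524 -0.2546  0.046 ]]
scene blue 110 [30.8  2.1] [[-1.0303  0.0717  0.03  ]] [-0.8    0.019  0.112]
scene blue 893 [535.9 150. ] [[0.88   0.5904 0.03  ]] [0.879 0.607 0.023]
scene blue 668 [416.3 150.3] [[0.6401 0.3699 0.03  ]] [0.637 0.376 0.024]
scene blue 1778 [502.5 197.8] [[0.8812 0.374  0.03  ]] [0.881 0.397 0.023]
scene blue 284 [305.7 183.4] [[0.5025 0.0965 0.03  ]] [0.502 0.097 0.029]
scene blue 47 [305.5 195. ] [[0.5261 0.0699 0.03  ]] [0.517 0.078 0.011]
scene blue 255 [273.  2
[... 257 characters left out ...]
8815 0.4586 0.046 ]]
scene yel 313 [202.1 304.7] [[ 0.5679 -0.264   0.046 ]]
mat [[0.3479 0.3436 0.003 ]]
mat [[0.3767 0.2046 0.003 ]]
mat [[0.482  0.3681 0.003 ]]
mat [[0.8129 0.206  0.003 ]]
roof 3914 (array([738.8, 147.1]), array([202.1, 195.7]), 7.3) 0.09106232124114577
slab 3250 (array([ 564.1, -170.5]), array([278.4, 131. ]), 85.9) 0.04132365329109712
handle 311 (array([611.9, 138.5]), array([ 54.7, 115. ]), 7.0) 0.06295621237454536
nut 140 (array([570.2, -83.1]), array([35.1, 35.3]), 89.4) [ 0.5706 -0.0823  0.0793]
nut 140 (array([ 564.4, -172.4]), array([38. , 35.3]), 6.8) [ 0.5637 -0.1723  0.0788]
nut 148 (array([ 556.9, -262.9]), array([35.4, 37.9]), 89.9) [ 0.5571 -0.2623  0.079 ]
```

View pics/t1.png

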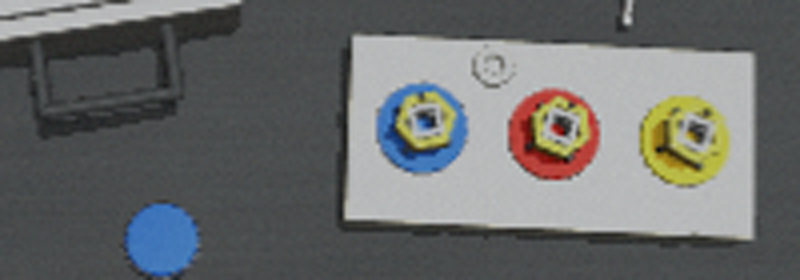

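View pics/s1.png

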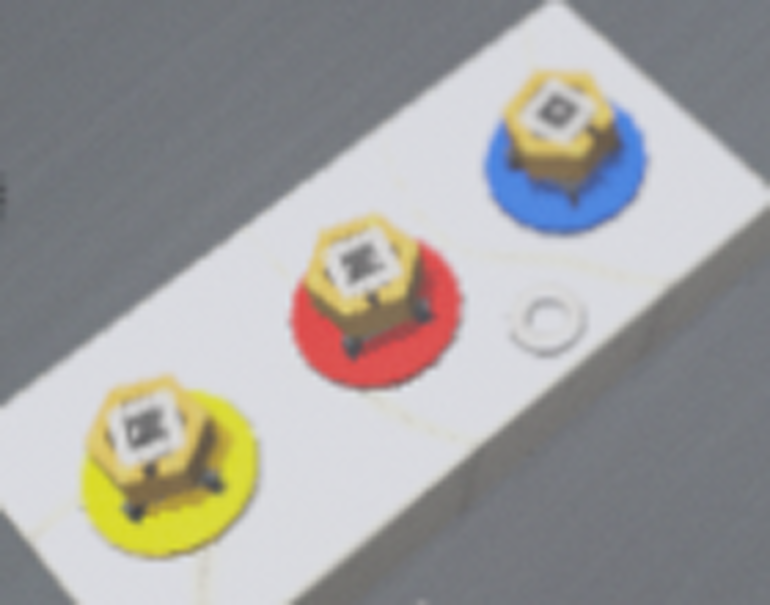

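```bash
python3 -m jog '[[0,0.89,1.75,0,0,0,1.1],[0,1.78,3.5,0,0,0,2.2],[0,2.67,5.25,0,0,0,3.3],[0,3.56,7,0,0,0,4.4],[0,4.45,8.75,0,0,0,5.5]]' 30
python3 -m jog '[[0,0.89,1.75,0,0,0,1.1],[0,1.78,3.5,0,0,0,2.2],[0,2.67,5.25,0,0,0,3.3],[0,3.56,7,0,0,0,4.4],[0,4.45,8.75,0,0,0,5.5]]'
python3 -m jog '[[0,0.89,1.75,0,0,0,1.1],[0,1.78,3.5,0,0,0,2.2],[0,2.67,5.25,0,0,0,3.3],[0,3.54,7,0,0,0,4.4],[0,3.54,7,0,0,0,4.4]]'
```

```text
time: 1.55
ee_pos: [0.3011, -0.2959, 0.2314]
tcp_rot: [-90.0, -0.0, -42.2]
wrist_force: [1.6, -0.6, 0.6]
opening: 0.0857
time: 2.05
ee_pos: [0.4125, -0.0768, 0.2316]
tcp_rot: [-90.0, -0.1, -14.6]
wrist_force: [0.7, -0.4, 0.1]
opening: 0.0856
time: 2.55
ee_pos: [0.5019, 0.1005, 0.2299]
tcp_rot: [-90.0, 0.1, 7.6]
wrist_force: [-1.5, -0.8, -1.6]
opening: 0.0853
```

```bash
python3 -m jog '[[0,0,0,-1.9,0,0,0],[0,0,0,-3.8,0,0,0],[0,0,0,-5.7,0,0,0],[0,0,0,-7.6,0,0,0],[0,0,0,-7.6,0,0,0]]'
python3 -m jog '[[0,0,0,-0.8,0,0,0],[0,0,0,-1.45,0,0,0],[0,0,0,-1.45,0,0,0]]'
python3 -m jog '[[1,0,0,0,0,0,0],[1,0,0,0,0,0,0],[1,0,0,0,0,0,0],[1,0,0,0,0,0,0],[1,0,0,0,0,0,0]]' 30
python3 -m jog '[[1,0,0,0,0,0,0],[1,0,0,0,0,0,0],[1,0,0,0,0,0,0]]'
```

```text
time: 3.05
ee_pos: [0.4962, 0.0949, 0.0353]
tcp_rot: [-90.0, 0.6, 7.1]
wrist_force: [-0.8, 0.5, -0.6]
opening: 0.0852
time: 3.35
ee_pos: [0.5004, 0.0958, 0.0058]
tcp_rot: [-90.0, 0.0, 7.1]
wrist_force: [-0.4, -0.5, -0.5]
opening: 0.0854
time: 3.85
ee_pos: [0.5015, 0.0963, 0.007]
tcp_rot: [-90.0, -0.1, 7.2]
wrist_force: [-0.2, -1.3, 6.4]
opening: 0.0493
time: 4.15
ee_pos: [0.5016, 0.0963, 0.007]
tcp_rot: [-90.0, -0.2, 7.2]
wrist_force: [-0.5, -0.6, 7.4]
opening: 0.0487
```

```bash
python3 -m jog '[[1,0,0,1,0,0,0],[1,0,0,2,0,0,0],[1,-0.12,1.5,2,0,0,0],[1,-0.25,3.4,2,0,0,0],[1,-0.38,5.3,2,0,0,0]]'
python3 -m jog '[[1,-0.12,1.8,0,0,0,0],[1,-0.25,3.6,0,0,0,0],[1,-0.35,5,0,0,0,0],[1,-0.4,5.57,0,0,0,0],[1,-0.4,5.57,0,0,0,0]]'
python3 -m jog '[[1,0,0,0,0,0,0],[1,0,0,-0.8,0,0,0],[1,0,0,-1.5,0,0,0],[1,0,0,-1.82,0,0,0],[1,0,0,-1.82,0,0,0]]'
python3 -m jog '[[1,0,0,0,0,0,0]]'
python3 - <<'E'
from h import *
p,d=shot('scene','s2.png',(60,260,250,450),3)
E
```

```text
time: 4.65
ee_pos: [0.4912, 0.23, 0.0563]
tcp_rot: [-90.0, -0.1, 7.1]
wrist_force: [1.1, -0.6, -0.1]
opening: 0.049
time: 5.15
ee_pos: [0.4807, 0.3695, 0.0552]
tcp_rot: [-90.0, -0.0, 7.3]
wrist_force: [-0.3, -1.0, -1.9]
opening: 0.0487
time: 5.65
ee_pos: [0.4812, 0.3665, 0.0098]
tcp_rot: [-90.0, 0.0, 7.1]
wrist_force: [1.0, 0.1, -0.3]
opening: 0.0489
time: 5.75
ee_pos: [0.4815, 0.367, 0.0101]
tcp_rot: [-90.0, -0.0, 7.1]
wrist_force: [-0.1, -0.4, -0.8]
opening: 0.049
```

View pics/s2.png

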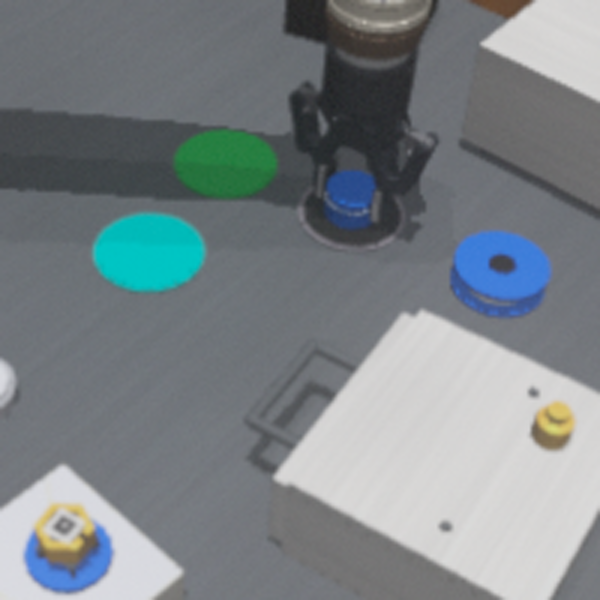

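```bash
python3 -m jog '[[1,0,0,-0.06,0,0,0],[1,0,0,-0.06,0,0,0],[0.3,0,0,-0.06,0,0,0],[0,0,0,-0.06,0,0,0],[0,0,0,-0.06,0,0,0]]'
python3 -m jog '[[0,0,0,0,0,0,0],[0,0,0,1.2,0,0,0],[0,0,0,3,0,0,0],[0,0,0,4.8,0,0,0],[0,0,0,6,0,0,0]]'
cat > nuts.py <<'E'
from h import *
from scipy.optimize import minimize
import sys
A0={'blue':(.5715,-.0822),'red':(.5645,-.1723),'yellow':(.5578,-.2623)}
def hexpts(x,y,a,z,r=.0208): 
    t=a+np.pi/6+np.arange(6)*np.pi/3; return np.c_[x+r*np.cos(t),y+r*np.sin(t),np.full(6,z)]
def fit(n,q,x0,y0,S=8):
    u0,v0=np.round(proj(n,[x0,y0,.07])[0]).astype(int)-18; sub=q[v0:v0+36,u0:u0+36]
    I=cv2.resize(cv2.cvtColor(sub,cv2.COLOR_RGB2LAB),None,fx=S,fy=S,interpolation=cv2.INTER_LINEAR).astype(float)
    best=[]
    def render(x,y,a):
        t=proj(n,hexpts(x,y,a,.078)); b=proj(n,hexpts(x,y,a,.060))
        f=lambda P:np.int32(np.round(((P-[u0,v0])+.5)*S*16))
        top=np.zeros(I.shape[:2],'u1'); cv2.fillConvexPoly(top,f(t),1,shift=4)
        k=np.zeros_like(top); h=cv2.convexHull(np.float32(np.r_[t,b]))[:,0]; cv2.fillConvexPoly(k,f(h),1,shift=4)
        # central post
        c=np.zeros_like(top); cv2.circle(c,tuple(int(v) for v in ((proj(n,[x,y,.078])[0]-[u0,v0]+.5)*S)),int(S*4.6),1,-1)
        return top&(1-c),k&(1-top)
    L=I
    brass=(I[:,:,2]-I[:,:,1]) # b - a
    def cost(x,y,a):
        tp,sd=render(x,y,a)
        out=cv2.dilate(tp|sd,np.ones((2*S+1,2*S+1)))&(1-tp-sd); 
        # top must be bright brass; ring around differs
        tot=0
        for m in(tp,sd):
            m=m>0
            if m.sum()>S*S*4: tot+=I[m].var(0).sum()*m.sum()
        mm=(out>0)
        ct=I[tp>0].mean(0)
        return tot/1e6-0.3*np.abs(I[mm]-ct).sum(1).mean()/10
    res=[]
    for a in np.radians(np.arange(0,60,2)):
        r=min(((cost(x0+dx,y0+dy,a),dx,dy) for dx in(-.002,-.001,0,.001,.002) for dy in(-.002,-.001,0,.001,.002)))
        res.append((r[0],np.degrees(a),r[1],r[2]))
    return sorted(res)
if __name__=='__main__':
  ims={n:shot(n)[0] for n in('top','scene')}
  for c,(x,y) in A0.items():
    for n in ims:
      r=fit(n,ims[n],x,y); print(c,n,[tuple(np.round(k,3)) for k in r[:4]], round(r[-1][0],2))
E
python3 nuts.py
python3 - <<'E'
from h import *
p,d=shot('top','t3.png',(165,205,255,320),8); q,e=shot('scene','s3.png',(165,240,325,375),8)
print('tin',[ (onplane('top',c,.033).round(4),a) for a,c,m in blobs(hsvm(p,(100,120,60),(125,255,255))) if 150<c[0]<240 and c[1]>200])
a=np.radians(7.2); X=np.array([np.cos(a),np.sin(a)]);Y=np.array([-X[1],X[0]])
for n in('top','scene'):
  c=np.array([.577,.1267]); print(n,proj(n,[[*(c+s*Y),.058] for s in(-.045,0,.045)]).round(1).tolist())
E
python3 - <<'E'
import cv2,numpy as np
a=cv2.imread('pics/t3.png');b=cv2.imread('pics/s3.png');h=max(a.shape[0],b.shape[0]);w=a.shape[1]+b.shape[1]
c=np.zeros((600,max(w,1),3),'u1');b=b[:600];c[:a.shape[0],:a.shape[1]]=a;c[:b.shape[0],a.shape[1]:]=b;c=c[:,:];s=min(1,800/c.shape[1]);c=cv2.resize(c,None,fx=s,fy=s);cv2.imwrite('pics/c3.png',c);print(s,a.shape,b.shape)
E
```

```text
time: 6.3
ee_pos: [0.4811, 0.3679, 0.008]
tcp_rot: [-90.0, -0.0, 7.2]
wrist_force: [-0.3, -0.5, 1.1]
opening: 0.0849
time: 6.8
ee_pos: [0.4814, 0.3683, 0.1616]
tcp_rot: [-89.9, -0.2, 7.2]
wrist_force: [0.9, 0.1, 0.6]
opening: 0.0852
blue top [(np.float64(0.998), np.float64(10.0), np.float64(0.0), np.float64(0.0)), (np.float64(1.008), np.float64(12.0), np.float64(0.0), np.float64(0.0)), (np.float64(1.074), np.float64(8.0), np.float64(0.0), np.float64(0.0)), (np.float64(1.207), np.float64(14.0), np.float64(0.0), np.float64(0.0))] 5.2
tin [(array([[0.4817, 0.3673, 0.033 ]]), np.int32(265))]
top [[299.4, 192.9], [282.9, 195.3], [266.4, 197.8]]
scene [[327.7, 197.1], [338.4, 184.4], [348.6, 172.4]]
0.8695652173913043 (320, 520, 3) (600, 400, 3)Traceback (most recent call last):
  File "nuts.py", line 41, in <module>
    r=fit(n,ims[n],x,y); print(c,n,[tuple(np.round(k,3)) for k in r[:4]], round(r[-1][0],2))
  File "nuts.py", line 34, in fit
    r=min(((cost(x0+dx,y0+dy,a),dx,dy) for dx in(-.002,-.001,0,.001,.002) for dy in(-.002,-.001,0,.001,.002)))
  File "nuts.py", line 34, in <genexpr>
    r=min(((cost(x0+dx,y0+dy,a),dx,dy) for dx in(-.002,-.001,0,.001,.002) for dy in(-.002,-.001,0,.001,.002)))
            ~~~~^^^^^^^^^^^^^^^
  File "nuts.py", line 22, in cost
    tp,sd=render(x,y,a)
          ~~~~~~^^^^^^^
  File "nuts.py", line 17, in render
    c=np.zeros_like(top); cv2.circle(c,tuple(int(v) for v in ((proj(n,[x,y,.078])[0]-[u0,v0]+.5)*S)),int(S*4.6),1,-1)
                                                               ~~~~^^^^^^^^^^^^^^
  File "h.py", line 26, in proj
    m=cam(n);K=np.array([[m['fx'],0,m['cx']],[0,m['fy'],m['cy']],[0,0,1]])
  File "h.py", line 5, in cam
    m=bot.camera_model(n); return m
ValueError: time passes only in moves, steps and waits
```

View pics/c3.png

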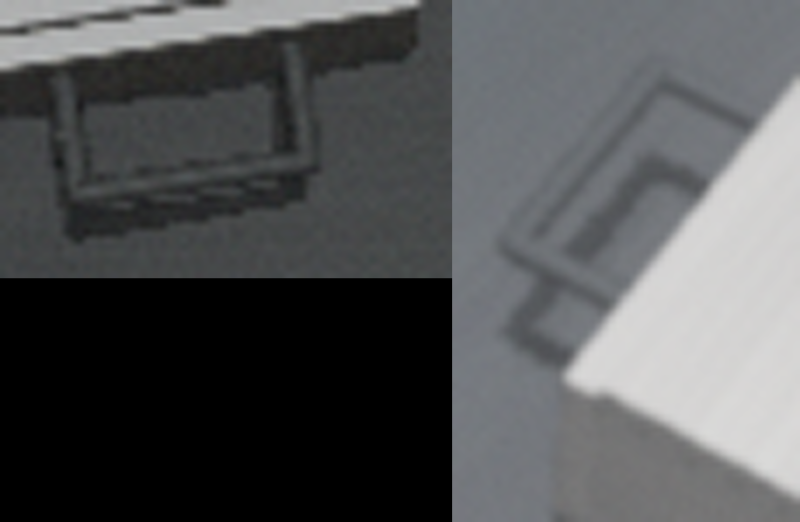

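The bar runs from (265.8,192.3) to (299.6,188.0) in the top view and from (332.6,199.5) to (354.9,175.1) in the scene view. I'll compute its position and rerun the nut fit with a cached camera model.

```bash
sed -i 's/^def cam(n):/import functools\n@functools.cache\ndef cam(n):/' h.py
python3 nuts.py
python3 - <<'E'
from h import *
for n,P in(('top',[(265.8,192.3),(299.6,188)]),('scene',[(332.6,199.5),(354.9,175.1)])):
  w=onplane(n,P,.058); print(w.round(4).tolist(),w.mean(0).round(4))
E
```

```text
blue top [(np.float64(1.055), np.float64(10.0), np.float64(0.0), np.float64(0.0)), (np.float64(1.071), np.float64(12.0), np.float64(0.0), np.float64(0.0)), (np.float64(1.122), np.float64(8.0), np.float64(0.0), np.float64(0.0)), (np.float64(1.261), np.float64(6.0), np.float64(0.0), np.float64(0.0))] 5.18
blue scene [(np.float64(5.157), np.float64(8.0), np.float64(-0.001), np.float64(0.001)), (np.float64(5.162), np.float64(10.0), np.float64(-0.001), np.float64(0.001)), (np.float64(5.173), np.float64(6.0), np.float64(-0.002), np.float64(0.002)), (np.float64(5.199), np.float64(4.0), np.float64(-0.002), np.float64(0.002))] 8.79
red top [(np.float64(1.527), np.float64(34.0), np.float64(0.0), np.float64(0.0)), (np.float64(1.538), np.float64(36.0), np.float64(0.0), np.float64(0.0)), (np.float64(1.693), np.float64(32.0), np.float64(0.0), np.float64(0.0)), (np.float64(1.726), np.float64(38.0), np.float64(0.0), np.float64(0.0))] 5.82
red scene [(np.float64(5.679), np.float64(34.0), np.float64(-0.001), np.float64(0.002)), (np.float64(5.68), np.float64(32.0), np.float64(-0.001), np.float64(0.002)
[... 259 characters left out ...]
t64(2.163), np.float64(34.0), np.float64(0.001), np.float64(0.0)), (np.float64(2.168), np.float64(30.0), np.float64(0.0), np.float64(0.0)), (np.float64(2.283), np.float64(36.0), np.float64(0.001), np.float64(0.0))] 3.49
yellow scene [(np.float64(10.971), np.float64(20.0), np.float64(-0.001), np.float64(0.002)), (np.float64(10.98), np.float64(22.0), np.float64(-0.001), np.float64(0.002)), (np.float64(11.041), np.float64(24.0), np.float64(-0.001), np.float64(0.002)), (np.float64(11.334), np.float64(26.0), np.float64(-0.001), np.float64(0.002))] 19.04
[[0.5864, 0.1728, 0.058], [0.596, 0.0813, 0.058]] [0.5912 0.127  0.058 ]
[[0.5953, 0.084, 0.058], [0.5877, 0.1744, 0.058]] [0.5915 0.1292 0.058 ]
```

```bash
python3 -m jog '[[0.5,0.8,-1.75,0,0,0,0],[0.5,1.6,-3.5,0,0,0,0],[0.5,2.4,-5.25,0,0,0,0],[0.5,3.2,-7,0,0,0,0],[0.5,4,-8.75,0,0,0,0]]'
python3 -m jog '[[0.5,0.4,-0.85,0,0,0,0],[0.5,0.4,-0.85,0,0,0,0],[0.5,0.4,-0.85,0,0,0,0]]'
```

```text
time: 7.6
ee_pos: [0.5809, 0.1472, 0.1564]
tcp_rot: [-90.0, 0.1, 7.2]
wrist_force: [1.6, 0.9, -0.6]
opening: 0.0429
time: 7.9
ee_pos: [0.5905, 0.1276, 0.1566]
tcp_rot: [-90.0, 0.1, 7.1]
wrist_force: [-0.4, 0.5, -0.2]
opening: 0.0426
```

```bash
python3 -m jog '[[0.5,0,0,-1.8,0,0,0],[0.5,0,0,-3.4,0,0,0],[0.5,0,0,-4.66,0,0,0],[0.5,0,0,-4.66,0,0,0]]'
python3 -m jog '[[1,0,0,0,0,0,0],[1,0,0,0,0,0,0],[1,0,0,0,0,0,0],[1,0,0,0,0,0,0]]' 40
python3 -m jog '[[1,-0.7,-0.083,0,0,0,0],[1,-1.6,-0.19,0,0,0,0],[1,-2.6,-0.31,0,0,0,0],[1,-3.5,-0.42,0,0,0,0],[1,-4.2,-0.5,0,0,0,0]]'
python3 -m jog '[[1,-0.4,-0.05,0,0,0,0],[1,-0.7,-0.083,0,0,0,0],[1,-0.9,-0.11,0,0,0,0],[1,-0.9,-0.11,0,0,0,0]]'
```

```text
time: 8.3
ee_pos: [0.5878, 0.1288, 0.037]
tcp_rot: [-90.0, 0.4, 7.3]
wrist_force: [-0.4, 0.7, -0.5]
opening: 0.0424
time: 8.7
ee_pos: [0.591, 0.1286, 0.0437]
tcp_rot: [-89.9, -0.0, 7.2]
wrist_force: [-5.9, 1.2, 4.4]
opening: 0.008
time: 9.2
ee_pos: [0.4864, 0.1155, 0.0437]
tcp_rot: [-90.0, -0.2, 7.2]
wrist_force: [2.5, -2.5, 1.7]
opening: 0.0083
time: 9.6
ee_pos: [0.4645, 0.1128, 0.0436]
tcp_rot: [-90.0, -0.2, 7.2]
wrist_force: [-0.7, -2.6, 9.1]
opening: 0.0082
```

```bash
python3 -m jog '[[1,-0.1,-0.012,0,0,0,0],[1,-0.2,-0.024,0,0,0,0],[1,-0.2,-0.024,0,0,0,0]]'
python3 -m jog '[[1,-0.1,-0.012,0,0,0,0],[1,-0.2,-0.024,0,0,0,0],[1,-0.2,-0.024,0,0,0,0]]'
```

```text
time: 9.9
ee_pos: [0.4619, 0.1124, 0.0436]
tcp_rot: [-90.0, -0.4, 7.1]
wrist_force: [10.9, -1.4, 1.9]
opening: 0.0087
time: 10.2
ee_pos: [0.4617, 0.1124, 0.0439]
tcp_rot: [-90.0, -1.0, 7.1]
wrist_force: [38.9, 1.1, -17.5]
opening: 0.0083
```

```bash
python3 -m jog '[[1,0.3,0.036,0,0,0,0],[1,0.3,0.036,0,0,0,0],[0.5,0.3,0.036,0,0,0,0],[0.5,0.3,0.036,0,0,0,0],[0.5,0.3,0.036,0,0,0,0]]'
python3 -m jog '[[0.5,0,0,1.5,0,0,0],[0.5,0,0,3.5,0,0,0],[0.5,0,0,5.5,0,0,0],[0.5,-1,0.5,6,0,0,0],[0.5,-1,2.5,6,0,0,0]]'
python3 - <<'E'
from h import *
p,d=shot('top','t4.png',(155,235,240,310),8); q,e=shot('scene','s4.png',(130,260,270,430),4.6)
for n,q in(('top',p),('scene',q)):
 for nm,lo,hi in(('red',(0,120,60),(6,255,255)),('yel',(22,120,80),(33,255,255)),('blue',(100,120,60),(125,255,255))):
  for a,c,m in blobs(hsvm(q,lo,hi),10):
   w=onplane(n,c,.07)[0]
   if .42<w[0]<.7 and -.02<w[1]<.25: print(n,nm,a,c.round(1),w.round(4))
E
```

```text
time: 10.7
ee_pos: [0.461, 0.1125, 0.0415]
tcp_rot: [-90.0, 0.0, 7.2]
wrist_force: [0.6, 0.9, -0.1]
opening: 0.0426
time: 11.2
ee_pos: [0.4359, 0.1736, 0.1956]
tcp_rot: [-90.0, -0.3, 6.9]
wrist_force: [2.1, 0.6, 0.1]
opening: 0.0425
top red 25 [283.  194.4] [0.5774 0.1254 0.07  ]
top yel 25 [264.7 197. ] [0.5717 0.1746 0.07  ]
top blue 24 [301.5 192. ] [0.5829 0.076  0.07  ]
scene red 45 [339.2 184.6] [0.5848 0.119  0.07  ]
scene yel 71 [349.8 172.3] [0.5794 0.1642 0.07  ]
scene blue 74 [326.9 198.6] [0.5901 0.0702 0.07  ]
```

View pics/t4.png

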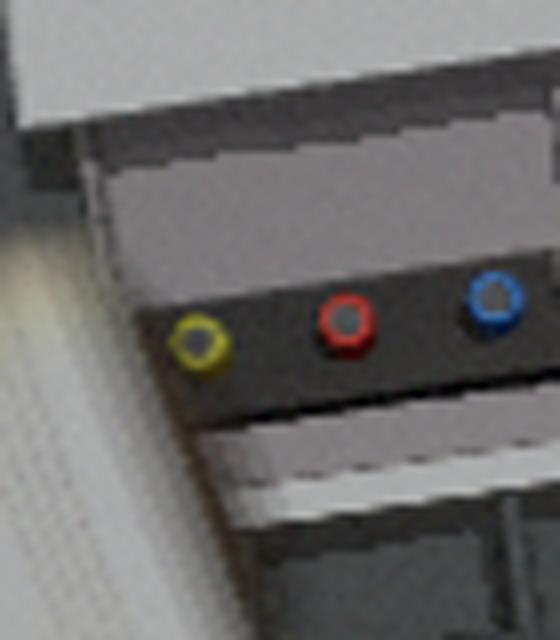

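View pics/s4.png

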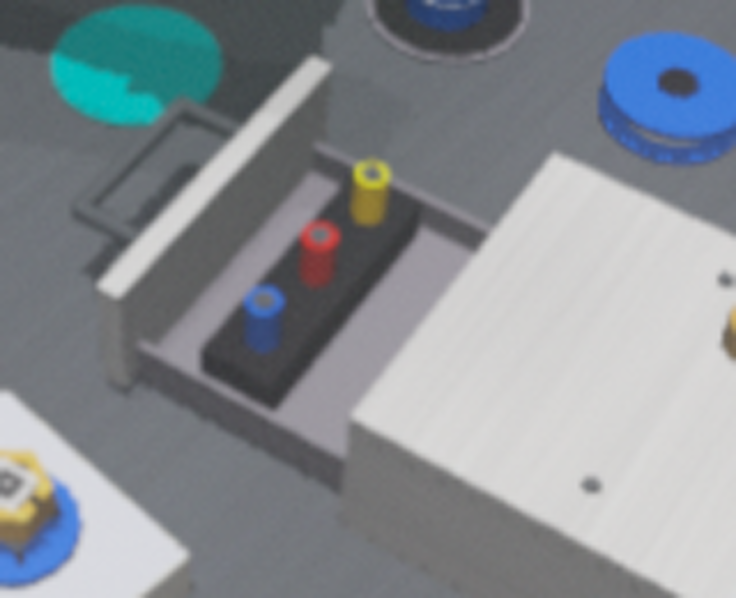

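All three probes are present: yellow, red and blue, at top pixels (264.5,197), (283,194.5) and (301.5,191.5). I'll check their positions with the top ring in both cameras.

Run:
```python
from h import *
print(onplane('top',[(264.3,197.0),(282.8,194.5),(301.4,191.5)],.07).round(4).tolist())
print(onplane('scene',[(350.2,167.5),(338.9,181.1),(326.9,194.9)],.07).round(4).tolist())
p,d=bot.camera('top'); q,e=bot.camera('scene')
for n,d in(('top',d),('scene',e)):
  v,u=np.mgrid[150:240,240:370]; W=world(n,np.c_[u.ravel(),v.ravel()],d[150:240,240:370].ravel())
  x,y,z=W.T; s=(x>.54)&(x<.62)&(y>.04)&(y<.21)&(z>.062)&(z<.08)
  for y0 in(.076,.125,.174):
    k=s&(abs(y-y0)<.02); print(n,y0,k.sum(),W[k].mean(0).round(4),((W[k].min(0)+W[k].max(0))/2).round(4))
  for x0 in(0,):
    k=(z>.075)&(z<.09)&(x>.48)&(x<.55)&(y>.02)&(y<.22); print('front',k.sum(),W[k].mean(0).round(4),box(W[k][:,:2]))
```

```text
[[0.5716, 0.1756, 0.07], [0.5772, 0.1261, 0.07], [0.5841, 0.0762, 0.07]]
[[0.5708, 0.1767, 0.07], [0.5777, 0.1267, 0.07], [0.5834, 0.078, 0.07]]
top 0.076 38 [0.5828 0.0763 0.071 ] [0.5825 0.0772 0.0713]
top 0.125 36 [0.5761 0.1261 0.0711] [0.576  0.1257 0.0707]
top 0.174 36 [0.5704 0.1756 0.0717] [0.5712 0.1761 0.0719]
front 320 [0.5204 0.0986 0.0828] (array([520.7,  98.9]), array([ 14.6, 149.5]), 7.2)
scene 0.076 56 [0.5848 0.075  0.0688] [0.5839 0.0765 0.0675]
scene 0.125 50 [0.5789 0.1239 0.0689] [0.5784 0.1246 0.0674]
scene 0.174 44 [0.5728 0.1734 0.069 ] [0.5721 0.1749 0.0672]
front 402 [0.5224 0.1013 0.0809] (array([520.6, 107.1]), array([ 15.4, 169.4]), 6.9)
```

```bash
python3 -m jog '[[0.5,1.5,-1,0,0,0,0],[0.5,3,-2,0,0,0,0],[0.5,4.5,-3,-1,0,0,0],[0.5,5.9,-3.9,-2,0,0,0],[0.5,5.9,-3.9,-2.8,0,0,0]]'
python3 -m jog '[[0.5,0,0,0,0,0,0],[0.5,0,0,0,0,0,0],[0.5,0,0,0,0,0,0]]' 40
```

```text
time: 11.9
ee_pos: [0.5858, 0.0733, 0.1181]
tcp_rot: [-90.0, 0.1, 6.9]
wrist_force: [-1.8, -0.1, 0.4]
opening: 0.0425
time: 12.2
ee_pos: [0.5836, 0.0775, 0.1233]
tcp_rot: [-90.0, -0.1, 7.2]
wrist_force: [-0.3, -0.5, -0.9]
opening: 0.0428
```

```bash
python3 -m jog '[[0.5,0,-0.02,-1.3,0,0,0],[0.5,0,-0.02,-2.5,0,0,0],[0.5,0,-0.02,-3.15,0,0,0],[0.5,0,-0.02,-3.15,0,0,0]]'
python3 -m jog '[[1,0,0,0,0,0,0],[1,0,0,0,0,0,0],[1,0,0,0,0,0,0],[1,0,0,0,0,0,0]]' 40
python3 - <<'E'
from h import *
o=bot.get_obs(); print(o['ee_pos'],o['wrist_force'],o['torque'])
E
```

```text
time: 12.6
ee_pos: [0.5823, 0.0773, 0.042]
tcp_rot: [-90.0, 0.1, 7.2]
wrist_force: [-0.0, -1.2, 0.6]
opening: 0.0426
time: 13.0
ee_pos: [0.5846, 0.0772, 0.0451]
tcp_rot: [-90.0, -0.2, 7.2]
wrist_force: [-1.4, 0.5, 8.2]
opening: 0.0165
[0.58458949 0.07723801 0.04514271] [-1.42645381  0.52567472  8.16898441] [0.21082565 0.30831863 0.01637775]
```

```bash
python3 -m jog '[[1,0,0,0.8,0,0,0],[1,0,0,2,0,0,0],[1,0,0,3.4,0,0,0],[1,0,0,4.6,0,0,0],[1,0,0,4.8,0,0,0]]'
python3 -m jog '[[1,-0.1,-1.5,0,0,0,-0.5],[1,-0.25,-3.2,0,0,0,-1.2],[1,-0.4,-4.9,0,0,0,-1.8],[1,-0.54,-6.35,0,0,0,-2.3],[1,-0.54,-6.35,0,0,0,-2.3]]'
python3 -m jog '[[1,0,0,0,0,0,0],[1,0,0,0,0,0,0],[1,0,0,0,0,0,0]]'
python3 - <<'E'
from h import *
p,d=shot('scene','s5.png',(190,290,220,320),6)
for n,q in(('top',bot.camera('top')[0]),('scene',p)):
  for a,c,m in blobs(hsvm(q,(100,120,60),(125,255,255)),10):
   w=onplane(n,c,.19)[0]
   if .4<w[0]<.75 and -.18<w[1]<0.02: print(n,a,c.round(1),w.round(4))
E
```

```text
time: 13.5
ee_pos: [0.5852, 0.0771, 0.1681]
tcp_rot: [-90.0, -0.4, 7.2]
wrist_force: [-0.2, 0.4, -0.7]
opening: 0.0165
time: 14.0
ee_pos: [0.5694, -0.0856, 0.1626]
tcp_rot: [-90.1, 0.0, -4.7]
wrist_force: [0.1, 0.5, -1.8]
opening: 0.0162
time: 14.3
ee_pos: [0.5702, -0.0809, 0.1627]
tcp_rot: [-90.0, -0.0, -4.3]
wrist_force: [0.1, 0.2, -0.5]
opening: 0.0167
top 19 [350.5 196.3] [ 0.5482 -0.0457  0.19  ]
scene 18 [262.3 203.1] [ 0.57   -0.0882  0.19  ]
scene 255 [272.8 248.8] [ 0.6513 -0.1424  0.19  ]
```

View pics/s5.png

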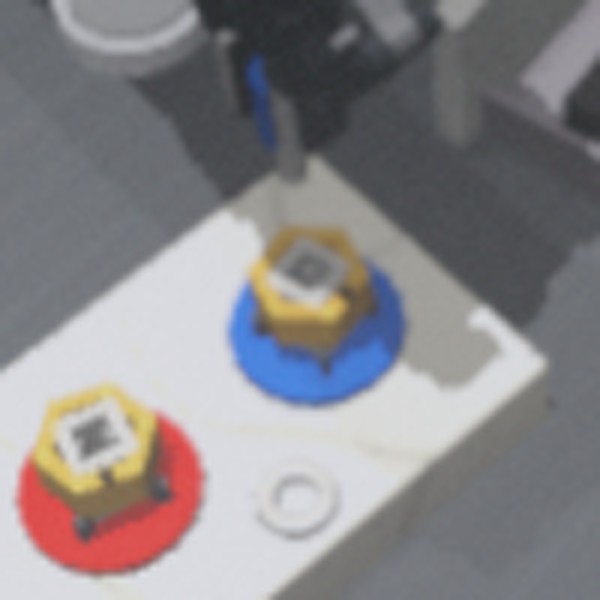

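```bash
python3 -m jog '[[1,0.02,-0.02,-1,0,0,0],[1,0.02,-0.02,-2.0,0,0,0],[1,0.02,-0.02,-2.3,0,0,0],[1,0.02,-0.02,-2.3,0,0,0],[1,0.02,-0.02,-2.3,0,0,0]]'
python3 -m jog '[[1,0,0,-0.1,0,0,0],[1,0,0,-0.2,0,0,0],[1,0,0,-0.3,0,0,0],[1,0,0,-0.3,0,0,0]]'
```

```text
time: 14.9
ee_pos: [0.5709, -0.0822, 0.1064]
tcp_rot: [-90.0, -0.1, -4.3]
wrist_force: [-0.6, 0.2, 0.1]
opening: 0.0168
time: 15.3
ee_pos: [0.5704, -0.0824, 0.0975]
tcp_rot: [-90.0, 0.0, -4.3]
wrist_force: [0.6, 1.0, -1.1]
opening: 0.0168
```

```bash
python3 -m jog '[[1,0,0,-0.15,0,0,0],[1,0,0,-0.3,0,0,0],[1,0,0,-0.45,0,0,0],[1,0,0,-0.45,0,0,0]]'
python3 -m jog '[[1,0,0,-0.1,0,0,0],[1,0,0,-0.2,0,0,0],[1,0,0,-0.2,0,0,0]]'
```

```text
time: 15.7
ee_pos: [0.5702, -0.0823, 0.0857]
tcp_rot: [-90.0, 0.1, -4.3]
wrist_force: [0.4, -0.4, -0.5]
opening: 0.0167
time: 16.0
ee_pos: [0.5707, -0.0824, 0.0831]
tcp_rot: [-90.0, -0.1, -4.3]
wrist_force: [-4.7, 0.8, 9.3]
opening: 0.0169
```

```bash
python3 -m jog '[[1,0,0,0.08,0,0,0],[0,0,0,0.08,0,0,0],[0,0,0,0.08,0,0,0],[0,0,0,0.08,0,0,0],[0,0,0,0.08,0,0,0]]'
python3 - <<'E'
from h import *
o=bot.get_obs(); print(o['q'].round(1),o['ee_pos'].round(4),o['wrist_force'].round(1),o['opening'])
p,d=shot('scene','s6.png',(190,290,220,320),6)
E
```

```text
time: 16.5
ee_pos: [0.5705, -0.0824, 0.0833]
tcp_rot: [-90.0, 0.0, -4.3]
wrist_force: [-0.0, 0.5, -0.5]
opening: 0.0737
[-8.2  8.3 -2.7 79.1  0.  86.1] [ 0.5705 -0.0824  0.0833] [-0.   0.5 -0.5] 0.07370742831216115
```

View pics/s6.png

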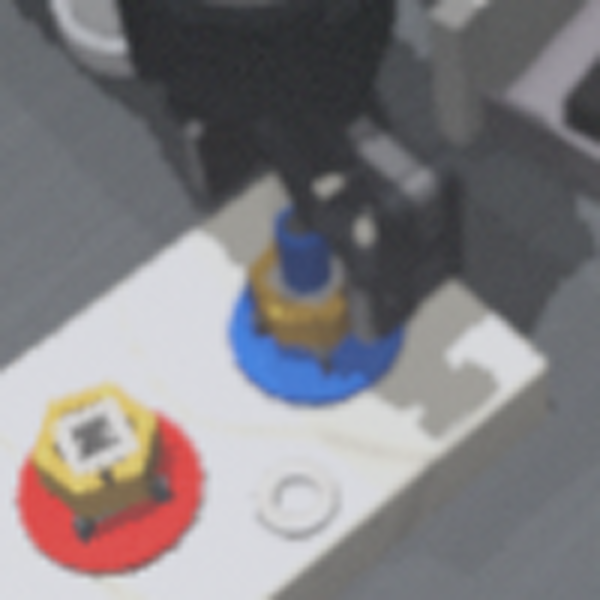

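```bash
python3 -m jog '[[0,0,0,0,0,0,1.5],[0,0,0,0,0,0,2.86],[0,0,0,0,0,0,2.86],[0,0,0,-0.3,0,0,2.86],[0,0,0,-0.6,0,0,2.86]]'
python3 -m jog '[[0,0,0,-0.3,0,0,0],[0,0,0,-0.6,0,0,0],[0,0,0,-0.67,0,0,0],[0,0,0,-0.67,0,0,0]]'
python3 -m jog '[[1,0,0,0,0,0,0],[1,0,0,0,0,0,0],[1,0,0,0,0,0,0],[1,0,0,0,0,0,0]]' 90
python3 -c "
from h import *
o=bot.get_obs();print(o['torque'].round(2),o['wrist_force'].round(1))"
```

```text
time: 17.05
ee_pos: [0.5706, -0.0824, 0.0679]
tcp_rot: [-90.0, -0.0, 9.8]
wrist_force: [0.1, -0.6, 0.1]
opening: 0.0855
time: 17.45
ee_pos: [0.5702, -0.0823, 0.0512]
tcp_rot: [-90.0, 0.0, 9.9]
wrist_force: [0.6, 0.5, 0.8]
opening: 0.0851
time: 17.85
ee_pos: [0.5702, -0.0825, 0.0526]
tcp_rot: [-90.0, 0.0, 9.9]
wrist_force: [-1.6, -0.8, -2.2]
opening: 0.0347
[-0.09  0.18  0.06] [-1.6 -0.8 -2.2]
```

```bash
python3 -m jog '[[1,0,0,0,0,0,-1.4],[1,0,0,0,0,0,-2.8],[1,0,0,0,0,0,-4.2],[1,0,0,0,0,0,-5.6],[1,0,0,0,0,0,-7]]'
python3 -m jog '[[1,0,0,0,0,0,-1.2],[1,0,0,0,0,0,-2.4],[1,0,0,0,0,0,-3.6],[1,0,0,0,0,0,-4.8],[1,0,0,0,0,0,-6]]'
python3 -c "
from h import *
o=bot.get_obs();print(o['torque'].round(2),o['q'].round(1))"
python3 -m jog '[[1,0,0,0,0,0,-0.8],[1,0,0,0,0,0,-1.6],[1,0,0,0,0,0,-2.4],[1,0,0,0,0,0,-2.4]]'
python3 -c "
from h import *
o=bot.get_obs();print(o['torque'].round(2),o['q'].round(1))"
```

```text
time: 18.35
ee_pos: [0.5701, -0.0825, 0.0525]
tcp_rot: [-90.0, 0.0, -25.3]
wrist_force: [-4.5, 0.3, 5.8]
opening: 0.0344
time: 18.85
ee_pos: [0.57, -0.0823, 0.0525]
tcp_rot: [-90.0, 0.0, -55.3]
wrist_force: [-6.0, 0.6, 5.6]
opening: 0.0345
[0.15 1.14 0.16] [ -8.2   8.8  -5.5  75.7  -0.  137.1]
time: 19.25
ee_pos: [0.5699, -0.0822, 0.0525]
tcp_rot: [-90.0, 0.0, -67.2]
wrist_force: [-6.7, 0.3, 6.2]
opening: 0.0343
[ 0.24  1.12 -0.05] [ -8.2   8.8  -5.5  75.7   0.  149. ]
```

```bash
for i in 1; do python3 -m jog '[[1,0,0,0,0,0,-0.6],[1,0,0,0,0,0,-1.2],[1,0,0,0,0,0,-1.2]]'; done
python3 -c "
from h import *
o=bot.get_obs();print(o['torque'].round(2),o['tcp_rot'].round(2))"
python3 -m jog '[[1,0,0,0,0,0,-0.6],[1,0,0,0,0,0,-1],[1,0,0,0,0,0,-1]]'
python3 -c "
from h import *
o=bot.get_obs();print(o['torque'].round(2),o['tcp_rot'].round(2))"
```

```text
time: 19.55
ee_pos: [0.5699, -0.0822, 0.0525]
tcp_rot: [-90.0, 0.0, -73.1]
wrist_force: [-5.9, 0.9, 6.7]
opening: 0.0344
[0.23 1.11 0.03] [-9.004e+01  2.000e-02 -7.314e+01]
time: 19.85
ee_pos: [0.5704, -0.0821, 0.0525]
tcp_rot: [-90.0, 0.0, -78.0]
wrist_force: [-4.3, 0.5, 6.1]
opening: 0.0347
[0.22 0.63 1.53] [-89.99   0.   -77.96]
```

```bash
python3 -m jog '[[1,0,0,0,0,0,-0.4],[1,0,0,0,0,0,-0.4]]' 120
python3 -c "
from h import *
o=bot.get_obs();print(o['torque'].round(2),o['tcp_rot'].round(2),o['wrist_force'].round(1),o['opening'])"
```

```text
time: 20.05
ee_pos: [0.5714, -0.0819, 0.0527]
tcp_rot: [-89.9, 0.0, -80.0]
wrist_force: [2.6, 2.3, 3.4]
opening: 0.0341
[ 0.6  -0.4   0.25] [-8.987e+01  1.000e-02 -8.002e+01] [2.6 2.3 3.4] 0.034136577231363534
```

```bash
python3 -m jog '[[1,0,0,0,0,0,0.4],[0,0,0,0,0,0,0.4],[0,0,0,0,0,0,0.4],[0,0,0,0,0,0,0.4],[0,0,0,0,0,0,0.4]]' 40
python3 -m jog '[[0,0,0,0.5,0,0,0],[0,0,0,1.5,0,0,0],[0,0,0,3,0,0,0],[0,0,0,4.5,0,0,0]]'
python3 -m jog '[[0.5,0,1.5,0,0,0,1.7],[0.5,0.1,3.2,0,0,0,3.4],[0.5,0.2,5,0,0,0,5.1],[0.5,0.25,6.8,0,0,0,6.8],[0.5,0.26,8.33,0,0,0,8.5]]'
python3 -m jog '[[0.5,0,0,0,0,0,1.7],[0.5,0,0,0,0,0,3.4],[0.5,0,0,0,0,0,5.1],[0.5,0,0,0,0,0,6.8],[0.5,0,0,0,0,0,8.6]]'
python3 nuts.py; python3 -c "
from h import *
p,d=shot('top','t7.png',(180,220,340,440),8)
p,d=bot.camera('top')
print('tin',[ (onplane('top',c,.033).round(4),a) for a,c,m in blobs(hsvm(p,(100,120,60),(125,255,255))) if 150<c[0]<240 and c[1]>200])
o=bot.get_obs();print(o['tcp_rot'].round(2),o['ee_pos'])"
```

```text
time: 20.55
ee_pos: [0.5704, -0.0825, 0.0517]
tcp_rot: [-90.0, -0.0, -78.1]
wrist_force: [0.3, -0.9, -0.0]
opening: 0.0851
time: 20.95
ee_pos: [0.5701, -0.0824, 0.1663]
tcp_rot: [-90.0, -0.0, -78.1]
wrist_force: [1.5, 0.0, 0.4]
opening: 0.0854
time: 21.45
ee_pos: [0.5769, 0.128, 0.1654]
tcp_rot: [-89.9, -0.0, -35.2]
wrist_force: [0.6, -0.7, 0.5]
opening: 0.0425
time: 21.95
ee_pos: [0.5771, 0.1259, 0.1653]
tcp_rot: [-90.0, -0.0, 7.4]
wrist_force: [-0.2, 0.1, -0.3]
opening: 0.043
blue top [(np.float64(2.189), np.float64(46.0), np.float64(0.0), np.float64(0.0)), (np.float64(2.202), np.float64(48.0), np.float64(0.0), np.float64(0.0)), (np.float64(2.223), np.float64(44.0), np.float64(0.0), np.float64(0.0)), (np.float64(2.288), np.float64(50.0), np.float64(0.0), np.float64(0.0))] 5.32
blue scene [(np.float64(17.416), np.float64(50.0), np.float64(-0.001), np.float64(0.002)), (np.float64(17.518), np.float64(52.0), np.float64(-0.002), np.float64(0.002)), (np.float64(17.556), np.float64(48.0), np.float64(-0.001), np.float64(0.002)), (np.float64(17.741), np.float64(54.0), np.float64(-0.002), np
[... 729 characters left out ...]
loat64(0.0)), (np.float64(2.022), np.float64(34.0), np.float64(0.001), np.float64(0.0)), (np.float64(2.039), np.float64(30.0), np.float64(0.0), np.float64(0.0)), (np.float64(2.134), np.float64(36.0), np.float64(0.001), np.float64(0.0))] 3.27
yellow scene [(np.float64(10.935), np.float64(20.0), np.float64(-0.001), np.float64(0.002)), (np.float64(10.95), np.float64(22.0), np.float64(-0.001), np.float64(0.002)), (np.float64(11.014), np.float64(24.0), np.float64(-0.001), np.float64(0.002)), (np.float64(11.308), np.float64(26.0), np.float64(-0.001), np.float64(0.002))] 18.98
tin [(array([[0.4816, 0.368 , 0.033 ]]), np.int32(273))]
[-9.00e+01 -3.00e-02  6.79e+00] [0.57709221 0.12586698 0.16494244]
```

View pics/t7.png

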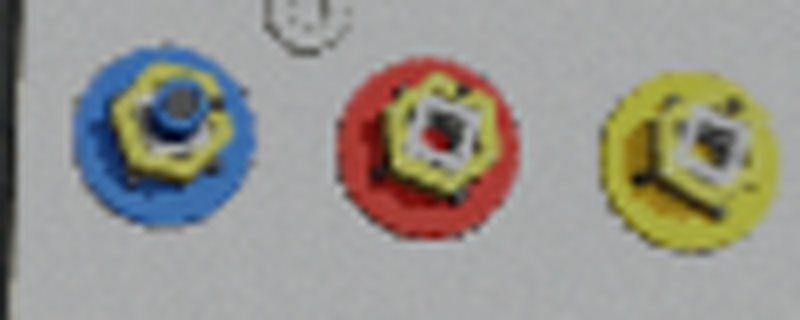

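```bash
python3 -m jog '[[0.5,0,0,-1.6,0,0,0],[0.5,0,0,-3.2,0,0,0],[0.5,0,0,-4.2,0,0,0],[0.5,0,0,-4.78,0,0,0],[0.5,0,0,-4.78,0,0,0]]'
python3 -m jog '[[1,0,0,0,0,0,0],[1,0,0,0,0,0,0],[1,0,0,0,0,0,0],[1,0,0,0,0,0,0]]' 40
python3 -m jog '[[1,0,0,0.8,0,0,0],[1,0,0,2,0,0,0],[1,0,0,3.4,0,0,0],[1,0,0,4.6,0,0,0],[1,0,0,4.8,0,0,0]]'
```

```text
time: 22.65
ee_pos: [0.576, 0.1257, 0.0432]
tcp_rot: [-90.0, 0.2, 6.9]
wrist_force: [0.0, -1.3, -0.5]
opening: 0.0429
time: 23.05
ee_pos: [0.5781, 0.1261, 0.0468]
tcp_rot: [-90.0, -0.2, 7.0]
wrist_force: [-1.3, -0.2, 6.2]
opening: 0.0168
time: 23.55
ee_pos: [0.5786, 0.1262, 0.1698]
tcp_rot: [-90.0, -0.4, 7.0]
wrist_force: [0.1, -0.4, -1.3]
opening: 0.0167
```

```bash
python3 -m jog '[[1,-0.08,-1.7,0,0,0,-0.4],[1,-0.16,-3.6,0,0,0,-0.8],[1,-0.25,-5.5,0,0,0,-1.2],[1,-0.33,-7.4,0,0,0,-1.6],[1,-0.42,-9.3,0,0,0,-2]]'
python3 -m jog '[[1,-0.08,-1.7,0,0,0,-0.26],[1,-0.11,-2.62,0,0,0,-0.26],[1,-0.11,-2.62,0,0,0,-0.26],[1,-0.11,-2.62,0,0,0,-0.26],[1,-0.11,-2.62,0,0,0,-0.26]]'
python3 -m jog '[[1,0,0,-1,0,0,0],[1,0,0,-1.8,0,0,0],[1,0,0,-2.2,0,0,0],[1,0,0,-2.2,0,0,0],[1,0,0,-2.2,0,0,0]]'
```

```text
time: 24.05
ee_pos: [0.5661, -0.1084, 0.1646]
tcp_rot: [-90.0, -0.0, -3.0]
wrist_force: [0.5, 0.9, -0.6]
opening: 0.0161
time: 24.55
ee_pos: [0.5638, -0.1712, 0.1646]
tcp_rot: [-90.0, 0.0, -4.2]
wrist_force: [0.1, 0.2, -0.6]
opening: 0.0163
time: 25.05
ee_pos: [0.5641, -0.1716, 0.1106]
tcp_rot: [-90.0, -0.0, -4.2]
wrist_force: [-0.4, -0.1, 0.1]
opening: 0.0166
```

```bash
python3 -m jog '[[1,0,0,-0.15,0,0,0],[1,0,0,-0.3,0,0,0],[1,0,0,-0.4,0,0,0],[1,0,0,-0.4,0,0,0]]'
python3 -m jog '[[1,0,0,-0.15,0,0,0],[1,0,0,-0.3,0,0,0],[1,0,0,-0.5,0,0,0],[1,0,0,-0.5,0,0,0]]'
python3 -m jog '[[1,0,0,-0.1,0,0,0],[1,0,0,-0.2,0,0,0],[1,0,0,-0.2,0,0,0]]'
```

```text
time: 25.45
ee_pos: [0.5636, -0.1721, 0.0994]
tcp_rot: [-90.0, 0.0, -4.3]
wrist_force: [0.1, 0.1, -1.1]
opening: 0.0167
time: 25.85
ee_pos: [0.5633, -0.172, 0.0863]
tcp_rot: [-90.0, 0.1, -4.2]
wrist_force: [-0.8, 0.4, -0.6]
opening: 0.0165
time: 26.15
ee_pos: [0.564, -0.1722, 0.0847]
tcp_rot: [-90.0, -0.1, -4.3]
wrist_force: [-5.9, 1.6, 15.4]
opening: 0.0167
```

```bash
python3 -m jog '[[1,0,0,0.1,0,0,0],[0,0,0,0.1,0,0,0],[0,0,0,0.1,0,0,0],[0,0,0,0.1,0,0,0],[0,0,0,0.1,0,0,0]]'
python3 -m jog '[[0,0,0,0,0,0,1.6],[0,0,0,0,0,0,3.2],[0,0,0,0,0,0,4.8],[0,0,0,0,0,0,6.4],[0,0,0,0,0,0,7.76]]'
python3 -m jog '[[0,0,0,-0.3,0,0,0],[0,0,0,-0.6,0,0,0],[0,0,0,-0.9,0,0,0],[0,0,0,-1.2,0,0,0],[0,0,0,-1.35,0,0,0]]'
python3 -m jog '[[1,0,0,0,0,0,0],[1,0,0,0,0,0,0],[1,0,0,0,0,0,0],[1,0,0,0,0,0,0]]' 100
python3 -c "
from h import *
o=bot.get_obs();print(o['torque'].round(2),o['wrist_force'].round(1),o['q'].round(1))"
```

```text
time: 26.65
ee_pos: [0.5637, -0.1721, 0.0844]
tcp_rot: [-90.0, 0.0, -4.2]
wrist_force: [0.6, 0.0, 0.2]
opening: 0.0735
time: 27.15
ee_pos: [0.5637, -0.1721, 0.0846]
tcp_rot: [-90.0, 0.0, 34.9]
wrist_force: [0.6, 0.1, -1.1]
opening: 0.0853
time: 27.65
ee_pos: [0.5633, -0.1719, 0.0497]
tcp_rot: [-89.9, 0.1, 34.5]
wrist_force: [-1.6, -0.5, 0.6]
opening: 0.0854
time: 28.05
ee_pos: [0.5639, -0.1723, 0.052]
tcp_rot: [-90.0, -0.0, 34.5]
wrist_force: [0.4, -0.9, -2.6]
opening: 0.0346
[-0.19 -0.14  0.07] [ 0.4 -0.9 -2.6] [-17.   10.6  -3.5  75.8  -0.   38.5]
```

Turn 75° first, then in small torque-checked steps.

```bash
cat > tq.py <<'E'
from h import *
o=bot.get_obs();print('TQ',o['torque'].round(2),'yaw',o['tcp_rot'][2].round(2))
E
python3 -m jog '[[1,0,0,0,0,0,-1.4],[1,0,0,0,0,0,-2.8],[1,0,0,0,0,0,-4.2],[1,0,0,0,0,0,-5.6],[1,0,0,0,0,0,-7]]'
python3 -m jog '[[1,0,0,0,0,0,-1.2],[1,0,0,0,0,0,-2.4],[1,0,0,0,0,0,-3.6],[1,0,0,0,0,0,-4.8],[1,0,0,0,0,0,-6]]'; python3 tq.py
python3 -m jog '[[1,0,0,0,0,0,-0.8],[1,0,0,0,0,0,-1.6],[1,0,0,0,0,0,-1.6]]'; python3 tq.py
python3 -m jog '[[1,0,0,0,0,0,-0.4],[1,0,0,0,0,0,-0.4]]'; python3 tq.py
python3 -m jog '[[1,0,0,0,0,0,-0.4],[1,0,0,0,0,0,-0.4]]'; python3 tq.py
```

```text
time: 28.55
ee_pos: [0.5637, -0.1723, 0.0519]
tcp_rot: [-90.0, -0.0, -0.7]
wrist_force: [-3.5, -0.7, 3.6]
opening: 0.0344
time: 29.05
ee_pos: [0.5635, -0.1723, 0.0519]
tcp_rot: [-90.0, -0.0, -30.7]
wrist_force: [-4.6, -0.2, 5.2]
opening: 0.0343
TQ [-0.01  1.    0.15] yaw -30.7
time: 29.35
ee_pos: [0.5634, -0.1722, 0.0519]
tcp_rot: [-90.0, -0.0, -38.6]
wrist_force: [-5.1, 0.1, 5.2]
opening: 0.0344
TQ [0.03 0.94 0.01] yaw -38.6
time: 29.55
ee_pos: [0.5634, -0.1722, 0.0519]
tcp_rot: [-90.0, 0.0, -40.5]
wrist_force: [-5.3, 0.4, 5.5]
opening: 0.0345
TQ [0.   0.98 0.  ] yaw -40.52
time: 29.75
ee_pos: [0.5634, -0.1722, 0.0519]
tcp_rot: [-90.0, -0.0, -42.5]
wrist_force: [-4.8, -0.7, 5.6]
opening: 0.0342
TQ [0.06 0.97 0.02] yaw -42.53
```

```bash
python3 -m jog '[[1,0,0,0,0,0,-0.4],[1,0,0,0,0,0,-0.4]]' |grep rot; python3 tq.py
python3 -m jog '[[1,0,0,0,0,0,-0.4],[1,0,0,0,0,0,-0.4]]'|grep rot; python3 tq.py
```

```text
tcp_rot: [-90.0, -0.0, -44.5]
TQ [0.01 1.   0.45] yaw -44.48
tcp_rot: [-90.0, -0.0, -46.4]
TQ [0.5  0.59 1.11] yaw -46.4
```

```bash
python3 -m jog '[[1,0,0,0,0,0,-0.4],[1,0,0,0,0,0,-0.4]]' 120; python3 tq.py
```

```text
time: 30.35
ee_pos: [0.5638, -0.1718, 0.052]
tcp_rot: [-90.0, -0.0, -48.2]
wrist_force: [-3.6, -0.1, 6.1]
opening: 0.0338
TQ [0.12 0.76 3.9 ] yaw -48.17
```

```bash
python3 -m jog '[[1,0,0,0,0,0,0.4],[0,0,0,0,0,0,0.8],[0,0,0,0,0,0,0.8],[0,0,0,0,0,0,0.8],[0,0,0,0,0,0,0.8]]' 40
python3 -m jog '[[0,0,0,0.5,0,0,0],[0,0,0,1.5,0,0,0],[0,0,0,3,0,0,0],[0,0,0,4.6,0,0,0]]'
python3 -m jog '[[0.5,0.05,1.5,0,0,0,1.5],[0.5,0.1,3.4,0,0,0,3],[0.5,0.15,5.3,0,0,0,4.5],[0.5,0.2,7.2,0,0,0,6],[0.5,0.25,9.1,0,0,0,7.5]]'
python3 -m jog '[[0.5,0.05,1.8,0,0,0,1.5],[0.5,0.05,3.6,0,0,0,2.84],[0.5,0.05,4.82,0,0,0,2.84],[0.5,0.05,4.82,0,0,0,2.84],[0.5,0.05,4.82,0,0,0,2.84]]'
python3 -m jog '[[0.5,0,0,0,0,0,0]]'
```

```text
time: 30.85
ee_pos: [0.5639, -0.1722, 0.0511]
tcp_rot: [-90.0, -0.0, -44.5]
wrist_force: [-0.1, 0.1, 0.3]
opening: 0.0853
time: 31.25
ee_pos: [0.5633, -0.172, 0.1677]
tcp_rot: [-90.0, 0.0, -44.5]
wrist_force: [1.5, 0.4, 0.2]
opening: 0.0856
time: 31.75
ee_pos: [0.5699, 0.0571, 0.1673]
tcp_rot: [-90.0, -0.1, -6.7]
wrist_force: [0.1, -0.7, -0.2]
opening: 0.043
time: 32.25
ee_pos: [0.5712, 0.1765, 0.1667]
tcp_rot: [-90.0, -0.0, 7.3]
wrist_force: [-0.2, -0.7, 0.5]
opening: 0.0428
time: 32.35
ee_pos: [0.5714, 0.1752, 0.1666]
tcp_rot: [-90.0, -0.0, 7.2]
wrist_force: [-0.1, -0.7, -0.1]
opening: 0.0424
```

```bash
python3 -m jog '[[0.5,0,0.03,-1.6,0,0,0],[0.5,0,0.03,-3.2,0,0,0],[0.5,0,0.03,-4.2,0,0,0],[0.5,0,0.03,-4.84,0,0,0],[0.5,0,0.03,-4.84,0,0,0]]'
python3 -m jog '[[1,0,0,0,0,0,0],[1,0,0,0,0,0,0],[1,0,0,0,0,0,0],[1,0,0,0,0,0,0]]' 40
python3 -m jog '[[1,0,0,0.8,0,0,0],[1,0,0,2,0,0,0],[1,0,0,3.4,0,0,0],[1,0,0,4.6,0,0,0],[1,0,0,4.8,0,0,0]]'
```

```text
time: 32.85
ee_pos: [0.57, 0.1749, 0.0428]
tcp_rot: [-90.0, 0.2, 7.1]
wrist_force: [-0.7, 0.2, 0.6]
opening: 0.0428
time: 33.25
ee_pos: [0.5721, 0.1764, 0.0468]
tcp_rot: [-90.0, -0.1, 7.2]
wrist_force: [-0.7, -3.3, 6.7]
opening: 0.0167
time: 33.75
ee_pos: [0.5727, 0.1772, 0.1698]
tcp_rot: [-89.9, -0.4, 7.3]
wrist_force: [-0.8, 0.2, -0.3]
opening: 0.0165
```

```bash
python3 -m jog '[[1,-0.05,-1.6,0,0,0,-0.3],[1,-0.1,-3.5,0,0,0,-0.6],[1,-0.18,-5.4,0,0,0,-0.9],[1,-0.25,-7.3,0,0,0,-1.2],[1,-0.3,-9.2,0,0,0,-1.5]]'
python3 -m jog '[[1,-0.07,-1.9,0,0,0,-0.3],[1,-0.14,-3.8,0,0,0,-0.6],[1,-0.2,-5.7,0,0,0,-0.8],[1,-0.25,-7.4,0,0,0,-0.8],[1,-0.27,-8.32,0,0,0,-0.8]]'
python3 -m jog '[[1,0,0,0,0,0,0],[1,0,0,0,0,0,0],[1,0,0,0,0,0,0],[1,0,0,0,0,0,0]]'
```

```text
time: 34.25
ee_pos: [0.5633, -0.055, 0.1647]
tcp_rot: [-90.0, 0.0, -0.3]
wrist_force: [1.3, 0.2, 0.2]
opening: 0.0166
time: 34.75
ee_pos: [0.5563, -0.2644, 0.1642]
tcp_rot: [-90.0, 0.0, -4.4]
wrist_force: [-0.3, 0.4, 0.2]
opening: 0.0164
time: 35.15
ee_pos: [0.5572, -0.2602, 0.1651]
tcp_rot: [-90.0, -0.0, -4.2]
wrist_force: [-0.9, -0.5, -0.3]
opening: 0.0164
```

```bash
python3 -m jog '[[1,0,-0.05,-1,0,0,0],[1,0,-0.05,-1.8,0,0,0],[1,0,-0.05,-2.2,0,0,0],[1,0,-0.05,-2.2,0,0,0],[1,0,-0.05,-2.2,0,0,0]]'
python3 -m jog '[[1,0,0,-0.15,0,0,0],[1,0,0,-0.3,0,0,0],[1,0,0,-0.4,0,0,0],[1,0,0,-0.4,0,0,0]]'
```

```text
time: 35.65
ee_pos: [0.5573, -0.2623, 0.1109]
tcp_rot: [-90.0, -0.0, -4.2]
wrist_force: [0.7, 0.9, -0.5]
opening: 0.0169
time: 36.05
ee_pos: [0.5568, -0.2626, 0.0996]
tcp_rot: [-90.0, 0.0, -4.3]
wrist_force: [-0.3, 0.1, 0.0]
opening: 0.0166
```

```bash
python3 -m jog '[[1,0,0,-0.15,0,0,0],[1,0,0,-0.3,0,0,0],[1,0,0,-0.5,0,0,0],[1,0,0,-0.5,0,0,0]]'
python3 -m jog '[[1,0,0,-0.1,0,0,0],[1,0,0,-0.2,0,0,0],[1,0,0,-0.2,0,0,0]]'
```

```text
time: 36.45
ee_pos: [0.5566, -0.2624, 0.0865]
tcp_rot: [-90.0, 0.1, -4.3]
wrist_force: [-0.1, 0.5, -0.7]
opening: 0.0167
time: 36.75
ee_pos: [0.5572, -0.2627, 0.0847]
tcp_rot: [-90.0, -0.1, -4.3]
wrist_force: [-5.0, 2.7, 13.6]
opening: 0.0164
```

```bash
python3 -m jog '[[1,0,0,0.1,0,0,0],[0,0,0,0.1,0,0,0],[0,0,0,0.1,0,0,0],[0,0,0,0.1,0,0,0],[0,0,0,0.1,0,0,0]]'
python3 -m jog '[[0,0,0,0,0,0,1.6],[0,0,0,0,0,0,3.2],[0,0,0,0,0,0,4.8],[0,0,0,0,0,0,6.4],[0,0,0,0,0,0,6.7]]'
python3 -m jog '[[0,0,0,-0.3,0,0,0],[0,0,0,-0.6,0,0,0],[0,0,0,-0.9,0,0,0],[0,0,0,-1.2,0,0,0],[0,0,0,-1.33,0,0,0]]'
python3 -m jog '[[1,0,0,0,0,0,0],[1,0,0,0,0,0,0],[1,0,0,0,0,0,0],[1,0,0,0,0,0,0]]' 120
python3 tq.py
```

```text
time: 37.25
ee_pos: [0.557, -0.2626, 0.0847]
tcp_rot: [-90.0, 0.0, -4.2]
wrist_force: [-0.8, 0.1, 0.3]
opening: 0.0738
time: 37.75
ee_pos: [0.557, -0.2626, 0.0848]
tcp_rot: [-90.0, 0.0, 29.4]
wrist_force: [-0.1, -0.1, -0.0]
opening: 0.0853
time: 38.25
ee_pos: [0.5565, -0.2624, 0.0504]
tcp_rot: [-89.9, 0.1, 29.2]
wrist_force: [0.4, 0.3, -0.0]
opening: 0.0853
time: 38.65
ee_pos: [0.5576, -0.2625, 0.0529]
tcp_rot: [-90.0, -0.1, 29.3]
wrist_force: [3.1, 0.6, -2.4]
opening: 0.034
TQ [ 0.04 -0.7   0.04] yaw 29.26
```

```bash
python3 -m jog '[[1,0,0,0,0,0,-1.4],[1,0,0,0,0,0,-2.8],[1,0,0,0,0,0,-4.2],[1,0,0,0,0,0,-5.6],[1,0,0,0,0,0,-7]]'
python3 -m jog '[[1,0,0,0,0,0,-1.2],[1,0,0,0,0,0,-2.4],[1,0,0,0,0,0,-3.6],[1,0,0,0,0,0,-4.8],[1,0,0,0,0,0,-6]]'; python3 tq.py
python3 -m jog '[[1,0,0,0,0,0,-0.8],[1,0,0,0,0,0,-1],[1,0,0,0,0,0,-1]]' | grep opening; python3 tq.py
python3 -m jog '[[1,0,0,0,0,0,-0.4],[1,0,0,0,0,0,-0.4]]' | grep opening; python3 tq.py
python3 -m jog '[[1,0,0,0,0,0,-0.4],[1,0,0,0,0,0,-0.4]]' | grep opening; python3 tq.py
python3 -m jog '[[1,0,0,0,0,0,-0.4],[1,0,0,0,0,0,-0.4]]' | grep opening; python3 tq.py
```

```text
time: 39.15
ee_pos: [0.557, -0.2627, 0.0528]
tcp_rot: [-90.0, -0.0, -6.0]
wrist_force: [-3.8, 0.6, 6.7]
opening: 0.034
time: 39.65
ee_pos: [0.5566, -0.2625, 0.0528]
tcp_rot: [-90.0, 0.0, -36.0]
wrist_force: [-6.4, 2.2, 6.8]
opening: 0.0342
TQ [0.44 1.08 0.18] yaw -35.99
opening: 0.0341
TQ [ 0.49  1.14 -0.07] yaw -40.8
opening: 0.034
TQ [ 0.45  1.11 -0.04] yaw -42.82
opening: 0.0338
TQ [0.51 1.15 0.01] yaw -44.82
opening: 0.0338
TQ [ 0.48  1.16 -0.02] yaw -46.82
```

```bash
python3 -m jog '[[1,0,0,0,0,0,-0.4],[1,0,0,0,0,0,-0.4]]' | grep opening; python3 tq.py
python3 -m jog '[[1,0,0,0,0,0,-0.4],[1,0,0,0,0,0,-0.4]]' | grep opening; python3 tq.py
python3 -m jog '[[1,0,0,0,0,0,-0.4],[1,0,0,0,0,0,-0.4]]' | grep opening; python3 tq.py
```

```text
opening: 0.0342
TQ [ 0.48  1.25 -0.03] yaw -48.81
opening: 0.0334
TQ [0.4  1.23 0.89] yaw -50.73
opening: 0.0341
TQ [-0.09  2.1   0.76] yaw -52.77
```

```bash
python3 -m jog '[[1,0,0,0,0,0,-0.4],[1,0,0,0,0,0,-0.4]]' | grep opening; python3 tq.py
python3 -m jog '[[1,0,0,0,0,0,-0.4],[1,0,0,0,0,0,-0.4]]' | grep opening; python3 tq.py
```

```text
opening: 0.0335
TQ [-0.34  2.23  3.61] yaw -54.55
opening: 0.0342
TQ [-0.72  3.05  2.4 ] yaw -56.68
```

```bash
python3 -m jog '[[1,0,0,0,0,0,0.7],[0,0,0,0,0,0,1.4],[0,0,0,0,0,0,1.4],[0,0,0,0,0,0,1.4],[0,0,0,0,0,0,1.4]]' 120
python3 -m jog '[[0,0,0,0.5,0,0,0],[0,0,0,1.5,0,0,0],[0,0,0,3,0,0,0],[0,0,0,4,0,0,0]]' | grep ee
python3 -m jog '[[0,0.14,1.8,0,0,0,-1.2],[0,0.27,3.6,0,0,0,-2.4],[0,0.4,5.4,0,0,0,-3.6],[0,0.54,7.21,0,0,0,-4.46],[0,0.54,7.21,0,0,0,-4.46]]'
python3 -m jog '[[0,0,0,-1,0,0,0],[0,0,0,-2,0,0,0],[0,0,0,-2,0,0,0]]'
```

```text
time: 42.05
ee_pos: [0.5572, -0.2626, 0.0519]
tcp_rot: [-90.0, -0.0, -49.8]
wrist_force: [0.6, -0.2, 0.3]
opening: 0.0855
ee_pos: [0.5574, -0.2627, 0.1553]
time: 42.95
ee_pos: [0.5709, -0.0778, 0.1532]
tcp_rot: [-89.9, 0.0, -72.0]
wrist_force: [0.3, -0.5, 0.0]
opening: 0.0856
time: 43.25
ee_pos: [0.569, -0.0824, 0.0993]
tcp_rot: [-90.2, 0.1, -72.0]
wrist_force: [-0.2, -0.2, -0.5]
opening: 0.0855
```

```bash
python3 -m jog '[[0.3,0,0,-0.5,0,0,0],[0.3,0,0,-1,0,0,0],[0.3,0,0,-1.5,0,0,0],[0.3,0,0,-1.93,0,0,0],[0.3,0,0,-1.93,0,0,0]]'
python3 -m jog '[[1,0,0,0,0,0,0],[1,0,0,0,0,0,0],[1,0,0,0,0,0,0],[1,0,0,0,0,0,0]]' 120; python3 tq.py
python3 -m jog '[[1,0,0,0,0,0,-0.4],[1,0,0,0,0,0,-0.4]]' | grep opening; python3 tq.py
python3 -m jog '[[1,0,0,0,0,0,-0.4],[1,0,0,0,0,0,-0.4]]' | grep opening; python3 tq.py
```

```text
time: 43.75
ee_pos: [0.5696, -0.0823, 0.0516]
tcp_rot: [-90.1, 0.1, -72.1]
wrist_force: [0.5, -1.0, 0.1]
opening: 0.0595
time: 44.15
ee_pos: [0.5706, -0.0821, 0.0546]
tcp_rot: [-90.0, 0.0, -72.0]
wrist_force: [-4.2, 2.2, 5.2]
opening: 0.0339
TQ [0.56 0.85 0.09] yaw -72.03
opening: 0.0338
TQ [ 0.54  0.86 -0.03] yaw -74.09
opening: 0.0337
TQ [0.26 0.91 1.88] yaw -75.94
```

```bash
python3 -m jog '[[1,0,0,0,0,0,-0.2],[1,0,0,0,0,0,-0.2]]' | grep opening; python3 tq.py
python3 -m jog '[[1,0,0,0,0,0,0.3],[0.3,0,0,0,0,0,0.6],[0.3,0,0,0,0,0,0.6],[0.3,0,0,0,0,0,0.6],[0.3,0,0,0,0,0,0.6]]'
python3 -m jog '[[0.3,0,0,0.5,0,0,0],[0.3,0,0,1.5,0,0,0],[0.3,0,0,3,0,0,0],[0.3,0,0,4.4,0,0,0]]' |grep ee
python3 -m jog '[[0.5,-0.8,1.6,0,0,0,1.6],[0.5,-1.6,3.2,0,0,0,3.2],[0.5,-2.4,4.8,0,0,0,4.8],[0.5,-3.2,6.4,0,0,0,6.4],[0.5,-4.2,7.8,0,0,0,8]]'
python3 -m jog '[[0.5,-0.2,0,0,0,0,1.6],[0.5,-0.2,0,0,0,0,3.2],[0.5,-0.2,0,0,0,0,4.8],[0.5,-0.2,0,0,0,0,6.4],[0.5,-0.2,0,0,0,0,8.0]]'
python3 nuts.py; python3 -c "
from h import *
p,d=shot('top','t8.png',(180,220,340,440),8)
q,d=shot('scene')
print('tin',[ (onplane('top',c,.033).round(4),a) for a,c,m in blobs(hsvm(p,(100,120,60),(125,255,255))) if 150<c[0]<240 and c[1]>200])
cv2.imwrite('pics/s8.png',q[:,:,::-1])
o=bot.get_obs();print(o['tcp_rot'].round(2),o['ee_pos'])"
```

```text
opening: 0.0339
TQ [ 0.9  -0.44  0.07] yaw -77.03
time: 45.25
ee_pos: [0.5704, -0.0826, 0.0534]
tcp_rot: [-90.0, -0.0, -74.1]
wrist_force: [-0.0, 0.2, -0.2]
opening: 0.06
ee_pos: [0.5703, -0.0824, 0.1658]
time: 46.15
ee_pos: [0.4648, 0.1141, 0.1646]
tcp_rot: [-89.9, -0.0, -33.7]
wrist_force: [0.5, 0.1, 0.0]
opening: 0.0426
time: 46.65
ee_pos: [0.4606, 0.1127, 0.1647]
tcp_rot: [-90.0, -0.1, 6.3]
wrist_force: [0.3, -0.6, 0.3]
opening: 0.0424
blue top [(np.float64(2.329), np.float64(46.0), np.float64(0.0), np.float64(0.0)), (np.float64(2.346), np.float64(44.0), np.float64(0.0), np.float64(0.0)), (np.float64(2.357), np.float64(48.0), np.float64(0.0), np.float64(0.0)), (np.float64(2.461), np.float64(50.0), np.float64(0.0), np.float64(0.0))] 5.32
blue scene [(np.float64(17.646), np.float64(50.0), np.float64(-0.001), np.float64(0.002)), (np.float64(17.683), np.float64(52.0), np.float64(-0.002), np.float64(0.002)), (np.float64(17.754), np.float64(48.0), np.float64(-0.001), np.float64(0.002)), (np.float64(17.905), np.float64(46.0), np.float64(-0.001), np.float64(0.002))] 21.02
red top [(np.fl
[... 681 characters left out ...]
001), np.float64(0.0)), (np.float64(2.558), np.float64(10.0), np.float64(0.001), np.float64(0.0)), (np.float64(2.579), np.float64(8.0), np.float64(0.001), np.float64(0.0)), (np.float64(2.619), np.float64(14.0), np.float64(0.001), np.float64(0.0))] 3.81
yellow scene [(np.float64(13.972), np.float64(14.0), np.float64(0.0), np.float64(0.002)), (np.float64(14.167), np.float64(16.0), np.float64(0.0), np.float64(0.002)), (np.float64(14.306), np.float64(18.0), np.float64(0.0), np.float64(0.002)), (np.float64(14.464), np.float64(12.0), np.float64(0.0), np.float64(0.002))] 20.54
tin [(array([[0.4816, 0.3679, 0.033 ]]), np.int32(274))]
[-9.00e+01 -4.00e-02  5.71e+00] [0.46059911 0.11259948 0.16419842]
```

View pics/s8.png

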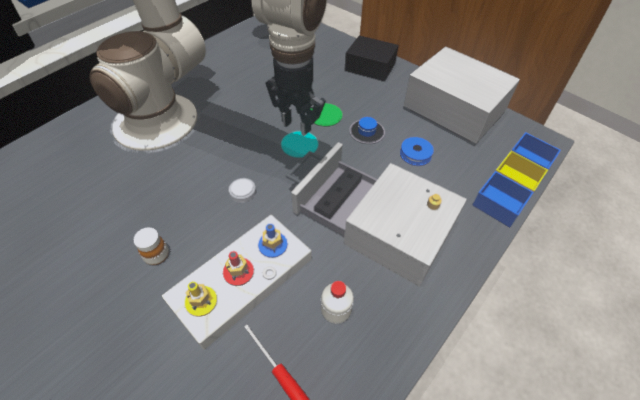

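```bash
python3 -m jog '[[0.5,0.03,0,-1.6,0,0,0.26],[0.5,0.03,0,-3.2,0,0,0.26],[0.5,0.03,0,-4.5,0,0,0.26],[0.5,0.03,0,-4.93,0,0,0.26],[0.5,0.03,0,-4.93,0,0,0.26]]' 40
python3 -m jog '[[1,0,0,0,0,0,0],[1,0,0,0,0,0,0],[1,0,0,0,0,0,0],[1,0,0,0,0,0,0]]'
python3 -m jog '[[1,0.7,0.088,0,0,0,0],[1,1.6,0.2,0,0,0,0],[1,2.6,0.325,0,0,0,0],[1,3.5,0.44,0,0,0,0],[1,4.2,0.525,0,0,0,0]]'
python3 -m jog '[[1,0.4,0.05,0,0,0,0],[1,0.7,0.088,0,0,0,0],[1,0.9,0.112,0,0,0,0],[1,0.9,0.112,0,0,0,0]]'
```

```text
time: 47.35
ee_pos: [0.4605, 0.1124, 0.0396]
tcp_rot: [-90.0, 0.1, 7.1]
wrist_force: [-0.1, 0.1, -0.0]
opening: 0.0429
time: 47.75
ee_pos: [0.4626, 0.1129, 0.0423]
tcp_rot: [-90.0, -0.2, 7.2]
wrist_force: [1.0, -1.0, 7.6]
opening: 0.0085
time: 48.25
ee_pos: [0.5684, 0.1262, 0.0423]
tcp_rot: [-90.0, -0.2, 7.2]
wrist_force: [-2.3, 0.8, 9.7]
opening: 0.0085
time: 48.65
ee_pos: [0.5906, 0.129, 0.0424]
tcp_rot: [-90.0, -0.2, 7.2]
wrist_force: [0.5, 0.9, 6.3]
opening: 0.0087
```

```bash
python3 -m jog '[[1,0.1,0.012,0,0,0,0],[1,0.2,0.024,0,0,0,0],[1,0.2,0.024,0,0,0,0]]'
python3 -m jog '[[1,0.1,0.012,0,0,0,0],[1,0.2,0.024,0,0,0,0],[1,0.2,0.024,0,0,0,0]]'
```

```text
time: 48.95
ee_pos: [0.5909, 0.1291, 0.0423]
tcp_rot: [-90.0, 0.3, 7.3]
wrist_force: [-21.5, -2.7, 20.4]
opening: 0.0082
time: 49.25
ee_pos: [0.591, 0.1291, 0.042]
tcp_rot: [-90.0, 0.9, 7.3]
wrist_force: [-47.0, -4.9, 33.9]
opening: 0.0081
```

```bash
python3 -m jog '[[1,-0.3,-0.036,0,0,0,0],[1,-0.3,-0.036,0,0,0,0],[0.5,-0.3,-0.036,0,0,0,0],[0.5,-0.3,-0.036,0,0,0,0],[0.5,-0.3,-0.036,0,0,0,0]]'
python3 -m jog '[[0.5,0,0,1.5,0,0,0],[0.5,0,0,3.5,0,0,0],[0.5,0,0,5.5,0,0,0],[0.5,-1,0,6,0,0,0],[0.5,-2.5,-1,6,0,0,0]]'
python3 -m jog '[[0.5,-2,-1,0,0,0,0],[0.5,-4,-2,0,0,0,0],[0.5,-4,-2,0,0,0,0]]'
python3 -c "
from h import *
p,d=shot('top'); q,e=shot('scene','s9.png')
print('tin',[ (onplane(n,c,.033).round(4),a) for n,i in(('top',p),('scene',q)) for a,c,m in blobs(hsvm(i,(100,120,60),(125,255,255))) if abs(onplane(n,c,.033)[0,0]-.48)<.06 and abs(onplane(n,c,.033)[0,1]-.368)<.08])
v,u=np.mgrid[100:240,220:330]
W=world('top',np.c_[u.ravel(),v.ravel()],d[100:240,220:330].ravel()); x,y,z=W.T
s=(x>.62)&(x<.88)&(y>0)&(y<.28)&(z>.086)&(z<.094);print(box(W[s][:,:2]))
cv2.imwrite('pics/t9.png',cv2.resize(p[150:240,240:340],None,fx=6,fy=6,interpolation=2)[:,:,::-1])
"
```

```text
time: 49.75
ee_pos: [0.5915, 0.1289, 0.0404]
tcp_rot: [-90.0, -0.0, 7.2]
wrist_force: [-0.8, 0.1, 0.1]
opening: 0.0427
time: 50.25
ee_pos: [0.5304, 0.1053, 0.1928]
tcp_rot: [-90.0, -0.3, 7.3]
wrist_force: [-1.1, -0.5, 0.1]
opening: 0.0428
time: 50.55
ee_pos: [0.4256, 0.0525, 0.1908]
tcp_rot: [-90.0, -0.0, 7.2]
wrist_force: [1.6, -0.4, 0.8]
opening: 0.0428
tin [(array([[0.4817, 0.368 , 0.033 ]]), np.int32(274)), (array([[0.4898, 0.3585, 0.033 ]]), np.int32(267))]
(array([738.2, 146.7]), array([200.1, 196.1]), 6.7)
```

View pics/s9.png

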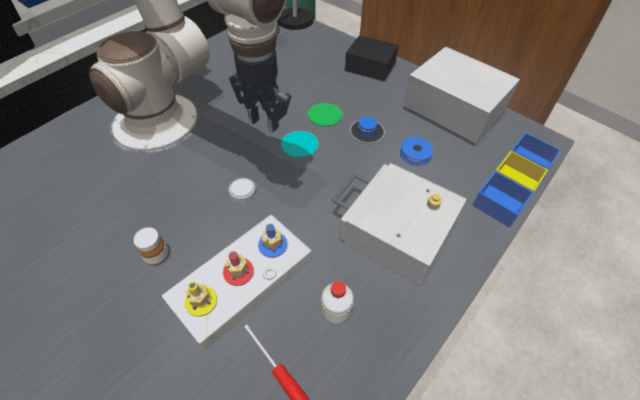

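```bash
python3 -m jog '[[0.5,0,0,0,0,0,0],[0.5,0,0,0,0,0,0],[0.5,0,0,0,0,0,0],[0.5,0,0,0,0,0,0],[0.5,0,0,0,0,0,0]]'|grep force;python3 -m jog '[[0.5,0,0,0,0,0,0],[0.5,0,0,0,0,0,0],[0.5,0,0,0,0,0,0],[0.5,0,0,0,0,0,0],[0.5,0,0,0,0,0,0]]'|grep ee
python3 -c "
from h import *
p,d=shot('top')
t=[onplane('top',c,.033)[0].round(4) for a,c,m in blobs(hsvm(p,(100,120,60),(125,255,255))) if 150<c[0]<240 and c[1]>200]
print(t)
if len(t)==1 and np.hypot(t[0][0]-.482,t[0][1]-.368)<.01: print(bot.job_done())"
```

```text
wrist_force: [0.1, 0.1, -0.2]
ee_pos: [0.4288, 0.0538, 0.1903]
[array([0.4816, 0.368 , 0.033 ])]
the job is handed in; nothing more can be done
None
```

The whole job is done and handed in at about 52 s of robot time, well inside the 210 s limit.

- **Tin:** It stands upright within about 1 mm of the dark mat's centre. I never saw it knocked aside, and the last check just before hand-in agreed.
- **Drawer opening:** I pulled it about 130 mm until it met its stop, where the wrist force rose to about 39 N.
- **Probes:** All three were present. Each sits in the collet of its own colour, with the shoulder felt to rest on the collet top (9–15 N).
- **Nuts:** Each was turned clockwise to its stop.
  - Peak torques were about 1.9 N m for blue, 3.9 for red and 3.6 for yellow.
  - The fingers slipped on the blue and yellow nuts once they were at the stop. I re-gripped the blue nut to check, and it met the same stop at the same angle.
  - In the top camera, the final nut angles matched the felt stops to about 2°. The scene camera disagreed by a few degrees on blue and yellow, where its fit was poor.
- **Drawer shut:** I pushed it until it met its stop (47 N). The bar came back to its starting position within 1 mm.
- **Other things:** The last picture showed the bystanders where they started, judged by eye; I did not measure each one. The arm was clear of everything at hand-in.

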